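Load a test bar under the indicator of a comparator stand

ROBOT

A 6-joint arm with a two-finger parallel gripper is mounted at the origin on a cart in front of the work surface, level with it; the furniture and walls round the work are solid. World frame = base frame: x ahead of the robot, y to its left, z up, the work surface at z = 0. Lengths are in m, angles in rad, forces in N, time in s.
With the tool pointing down it reaches from about 0.35 to 0.775 m from the base axis. Payload 5.5 kg.
Tool frame: the origin (TCP) lies on the centre line of the jaws, within the pads' length; the fingertips stand 11 mm ahead of it and the grasp point (between the pads) lies 8 mm behind it (env.tip_extent is the distance from the TCP to the fingertips, in m); z points along the fingers, y is the line along which they close (so a half turn about z gives the same grasp; the last joint's range is limited). The gripper opens to 85 mm and grips with 20 to 120 N. Pads are 22 mm wide; open, the fingers measure 114 mm over their backs; the gripper's body (76 mm by 85 mm) begins 54 mm behind the grasp point. The pads swing forward as they close: fully open they stand 13 mm farther back than shut.
Start: joints at [-0.14, 0.313, 0.046, 1.304, 0, 1.431], TCP at [0.575, -0, 0.242] pointing down, gripper open.
Joint ranges: [-2.76, 2.76], [-0.86, 1.69], [-1.03, 1.26], [-2.2, 2.34], [-1.47, 1.5], [-3.14, 3.14]. Speed limits (rad/s): [2.57, 2.57, 3.14, 3.14, 3.14, 3.14].

INTERFACE

Orientations are given as a unit quaternion [w, x, y, z].
In Python, from workcell import env gives the robot as it stands.
- The arm moves only by the shell command python3 -m jog 'ROWS' [FORCE]. ROWS is JSON, a list of rows, each a list of 5 numbers: the gripper's target within -1 to 1 (shut at 1, half-way at 0, fully open at -1), then the shift along the tool's x, y, z in m, then the turn about the tool's z in degrees. In form: [[fingers, tx, ty, tz, turn], ...]. A call has 1 to 5 rows; each row shifts and turns the commanded pose from where the row before left it, along the tool's axes as they then stand; what a row does not reach is not made up. A row lasts 1/12 s, in which the tool goes at most 41.7 mm and 7.16 degrees, less where a joint would pass 70% of its speed; a pose out of reach is approached as far as the arm can. A call is refused whole if a number of a shift passes 0.0417 or a number of a turn 7.16, either way. A call with a gripper value outside its range is refused whole. The fingers move at their own pace and stop on an object; FORCE is the grip in N (left out, the last holds). Time passes only in rows, so rows that do not move let the fingers close. It gives the time, the measured TCP pose, the force, the opening and the grip force at its end, in the units of the state.
- env.get_state(): the state, without advancing time (a new reading comes with each control period).
- env.read_camera(name): name is "scene" or "side" or "wrist"; returns a dict with "img" (480x640x3 uint8, red, green, blue), "fov_y" (degrees; the focal length in pixels is half the picture's height over the tangent of half this angle, whatever the lens; pixels are square), "cx", "cy" (the principal point, pixels), "D" ([k1, k2, p1, p2, k3] as OpenCV has them; the pictures are not rectified), "T" (4x4, takes a point from camera to world coordinates). Camera axes: x right, y up, looking along -z (the intrinsics and any distortion apply to the point x, -y, -z); pixel columns grow to the right and rows downward; lengths in m; the calibration is good to about 2 mm. A picture is of the moment at which its call begins. There is no depth.
- env.hand_in(): hands the job in; it is judged then, once.
The state is a dict: "clock": time; "joint_pos": joint angles; "qvel": joint speeds; "tau": joint torques, N m; "tcp_pos": TCP position; "orientation": TCP orientation; "wrist_force": force on the tool from outside, world axes, zero at the start; "ft_torque": the same for the moment, N m; "finger_gap": finger opening in m; "grip_force": force on a finger pad.
Only numpy, scipy, OpenCV 4.12 (cv2) and the standard library are available. Lean on these libraries where they do the work, as an engineer would, in place of code of your own. Each camera call takes 0.05 s, during which the arm holds its last target. There are 200 camera calls.

TASK

Take the steel test bar out of its inclined rest and load it into the comparator stand: ease its foot into the socket at a lean, past the indicator that hangs over the socket, then straighten it and lower it gently until it stands upright on the socket's floor beneath the indicator's tip. Do not knock the indicator, do not let the bar drop into the socket, and leave the bushing, the V-block and the gauge block where they stand.

Things in the scene. Friction and masses are not known exactly. Their poses are not given: they have to be found in the camera images.
- bar: Plain round steel test bar, diameter 20 mm, 150 mm long, 0.2 to 0.4 kg, two thin dark grooves 10 and 14 mm below its top. Origin: centre of its foot (lower end face); +z runs along the bar to its top. At the start it leans in the rest, 35 deg from vertical, its foot about 35 mm deep in the rest's sleeve; it is drawn out along its own axis.
- bar_top (a point): Centre of the bar's top end face, 150 mm along +z from bar.
- rest: Black inclined rest, fixed. Base plate 150 x 90 x 12 mm, origin at the centre of its underside, z up. On it a 42 mm square sleeve with a 25 mm bore, 35 mm deep, whose axis leans 35 deg from vertical towards the rest's +x (roughly away from the robot); a tongue 10 mm wide under the bar reaches 93 mm from the bore's bottom; above it the bar is free all round.
- rest_seat (a point): Centre of the bottom of the rest's bore, 35 mm behind (-x of) rest and 34 mm above the surface.
- stand: Grey and steel comparator stand, fixed. Origin on the surface below the socket's axis, z up, -x its open front (roughly to the robot). Base plate 15 mm thick, x -50 to 140, y -60 to 60 mm. Socket: block 54 x 54 mm, vertical bore 25 mm wide and 60 mm deep on the z axis, rim at z 75 mm, 3 mm chamfer. Column 26 mm thick at x 105 mm, 325 mm high; arm 22 mm wide at z 263 to 287 mm to the indicator.
- socket_mouth (a point): Centre of the socket's rim, 75 mm above the surface. Axes as stand.
- socket_floor (a point): Centre of the socket's flat floor, 15 mm above the surface (60 mm below the rim). Axes as stand.
- indicator: Dial indicator fixed on the stand's arm; its origin is that of stand. Its tip of 12 mm diameter and stem of 9 mm diameter hang on the socket's axis from z = 205 mm up to the dial, a drum 22 mm thick (x) and 56 mm in diameter, centred at z = 275 mm, facing -x. Delicate: do not knock it (limit 4 N).
- indicator_tip (a point): Lower end of the indicator's tip, on the socket's axis 130 mm above the rim: the bar is longer than this gap, and when seated its top stands 40 mm below the tip.
- v_block_1: Steel V-block, 33 x 40 x 34 mm, loose, standing near the stand. Origin: centre of its underside. Leave alone.
- bush: Flanged round metal bushing, 46 mm diameter, 34 mm high, loose, near the stand. Origin: centre of its underside. Leave alone.
- gauge_block_1: Steel gauge block, 35 x 9 x 50 mm, loose, standing upright near the rest. Origin: centre of its underside. Leave alone.
Not all that is in view belongs to the job. There is more than one size of the bar; the job needs the larger.

How it is judged:
On the way, in this order (a step that is already met when the one before it is completed fails the run):
1. the bar has been drawn out of the rest, its foot over 80 mm from the bottom of the rest's bore (distance between bar and rest_seat above 0.08 m), for 0.1 s.
2. the bar's foot has entered the socket, at least 8 mm below the rim (z of bar in the frame of socket_mouth below -0.008 m and horizontal distance between bar and socket_mouth below 0.014 m), for 0.05 s.
At the end, for the whole second after the job is handed in: The bar stands foot down on the socket's floor (foot within 4 mm of the floor's height and 7 mm of its centre), upright within 0.05 rad, its top within 10 mm sideways of the socket's axis, at rest and released (z of bar in the frame of socket_floor between -0.004 and 0.004 m and horizontal distance between bar and socket_floor below 0.007 m and horizontal distance between bar_top and socket_floor below 0.01 m and angle between bar's own z axis and vertical below 0.05 rad and z of bar_top in the frame of socket_floor above 0.14 m and linear speed of bar below 0.02 m/s and angular speed of bar below 0.5 rad/s); the robot touches nothing.
It fails at once if the indicator is knocked: touched by anything with more than 4 N (contact force between indicator and anything else above 4 N).
It fails at once if the bar drops into the socket: it moves faster than 0.4 m/s while its foot is in the bore (z of bar in the frame of socket_mouth below -0.003 m and horizontal distance between bar and socket_mouth below 0.014 m and linear speed of bar above 0.4 m/s).
It fails at once if the V-block is moved more than 20 mm (distance of v_block_1 from where it was at the start of the episode above 0.02 m).
It fails at once if the bushing is moved more than 20 mm (distance of bush from where it was at the start of the episode above 0.02 m).
It fails at once if the gauge block is moved more than 20 mm (distance of gauge_block_1 from where it was at the start of the episode above 0.02 m).
It also fails if it takes over 54 s, if anything falls off the work surface, if the arm or the gripper's body presses on something with over 40 N, if the wrist force passes 120 N, or if a joint passes its speed limit or range.

## Working session

There is one attempt and no reset: what is moved stays moved. The work goes in short steps, Python scripts to look and compute and a shell command to move; the robot and the scene stay as the last step left them, time stands still between calls to the robot, and variables do not carry over. Pictures are saved under pics/ and viewed, at most 10 in all, crops included, and the job is handed in when it is done.

```bash
ls; mkdir -p pics; cat > h.py <<'E'
import numpy as np, cv2
from workcell import env
def K(c):
    f=240/np.tan(np.radians(c["fov_y"])/2); return np.array([[f,0,c["cx"]],[0,f,c["cy"]],[0,0,1.]])
def ray(c,uv):
    p=cv2.undistortPoints(np.array([[uv]],float),K(c),np.array(c["D"],float))[0,0]
    T=np.array(c["T"]); d=T[:3,:3]@np.array([p[0],-p[1],-1]); return T[:3,3],d/np.linalg.norm(d)
def onz(c,uv,z):
    o,d=ray(c,uv); return o+d*(z-o[2])/d[2]
def cross(*rs):
    A=np.zeros((3,3));b=np.zeros(3)
    for o,d in rs:
        P=np.eye(3)-np.outer(d,d);A+=P;b+=P@o
    x=np.linalg.solve(A,b); return x,[np.linalg.norm((np.eye(3)-np.outer(d,d))@(x-o)) for o,d in rs]
def proj(c,X):
    T=np.linalg.inv(np.array(c["T"])); p=T[:3,:3]@np.array(X)+T[:3,3]
    return cv2.projectPoints(np.array([[p[0],-p[1],-p[2]]]),np.zeros(3),np.zeros(3),K(c),np.array(c["D"],float))[0].ravel()
def save(c,n): cv2.imwrite("pics/"+n,c["img"][...,::-1])
E
python3 - <<'E'
from h import *
import pickle
cs={n:env.read_camera(n) for n in("scene","side","wrist")}
pickle.dump(cs,open("c0.pkl","wb"))
for n in cs: save(cs[n],n+"0.png"); print(n,cs[n]["fov_y"],np.round(cs[n]["T"],3).tolist(),np.round(cs[n]["D"],3))
s=env.get_state(); print({k:np.round(v,4).tolist() for k,v in s.items()}, env.tip_extent)
E
```

```text
pics
scene 43.98492826454376 [[-0.7, 0.407, -0.587, -0.23], [-0.714, -0.415, 0.564, 0.711], [-0.014, 0.814, 0.581, 0.894], [0.0, 0.0, 0.0, 1.0]] [-0.078  0.     0.     0.     0.   ]
side 50.399229092431426 [[0.993, 0.06, -0.104, 0.466], [-0.118, 0.635, -0.764, -0.774], [0.02, 0.77, 0.637, 0.765], [0.0, 0.0, 0.0, 1.0]] [-0.115  0.     0.     0.     0.   ]
wrist 60.981214227087534 [[1.0, -0.001, 0.002, 0.574], [0.001, 0.962, 0.274, 0.069], [-0.002, -0.274, 0.962, 0.373], [0.0, 0.0, 0.0, 1.0]] [-0.064  0.     0.     0.     0.   ]
{'clock': 0.15, 'joint_pos': [-0.1396, 0.3138, 0.0453, 1.3036, 0.0, 1.4312], 'qvel': [-0.0014, 0.0002, 0.0046, -0.0012, 0.0004, 0.0003], 'tau': [0.0018, -48.1067, 29.8816, 0.0139, -0.0001, -0.0001], 'tcp_pos': [0.5746, 0.0, 0.2416], 'orientation': [-0.0006, 0.7071, 0.7071, -0.0004], 'wrist_force': [-1.0016, -0.1355, -0.3733], 'ft_torque': [0.0082, 0.0285, -0.0422], 'grip_force': 0.0, 'finger_gap': 0.085} 0.011
```

View pics/scene0.png

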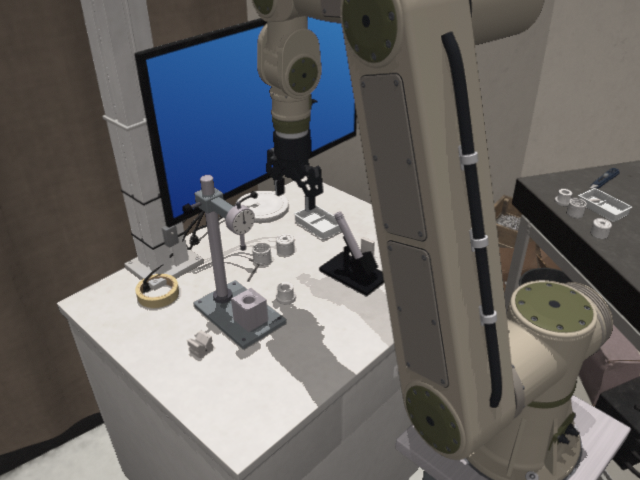

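View pics/side0.png

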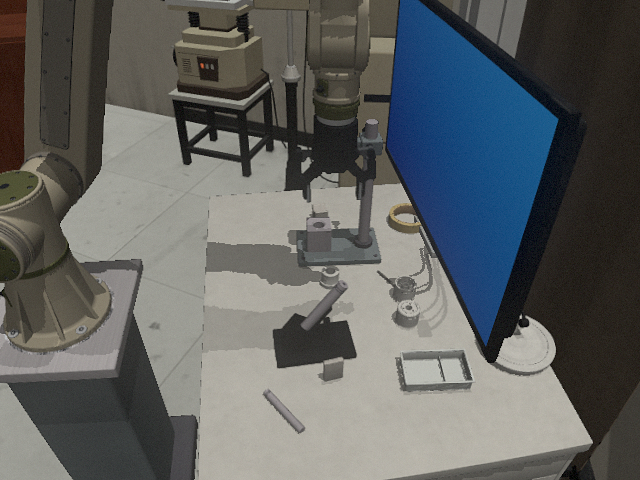

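```bash
python3 - <<'E'
from h import *
import pickle
cs=pickle.load(open("c0.pkl","rb"))
a=cv2.resize(cs["side"]["img"][205:405,265:398],(400,600),interpolation=cv2.INTER_CUBIC)
b=cv2.resize(cs["scene"]["img"][170:370,187:320],(400,600),interpolation=cv2.INTER_CUBIC)
cv2.imwrite("pics/crop1.png",np.hstack([a,b])[...,::-1])
E
```

```text
(no output)
```

View pics/crop1.png

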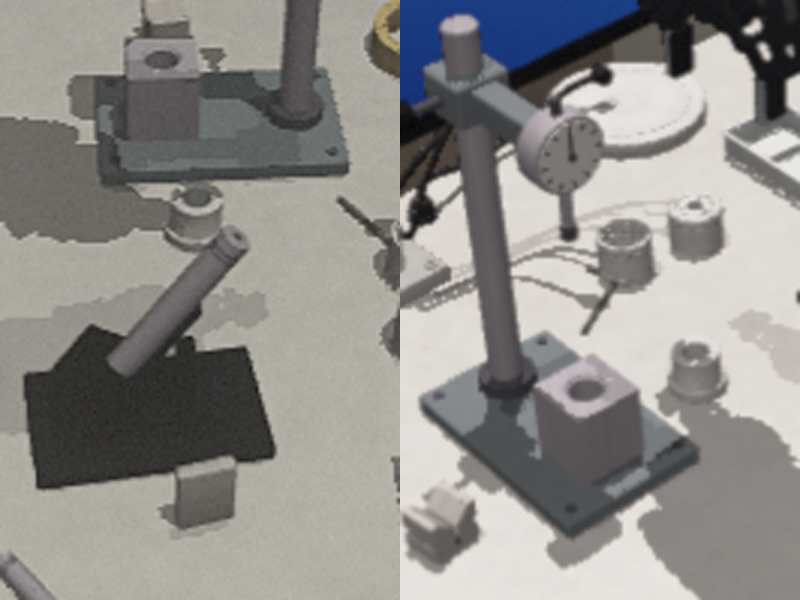

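View pics/wrist0.png

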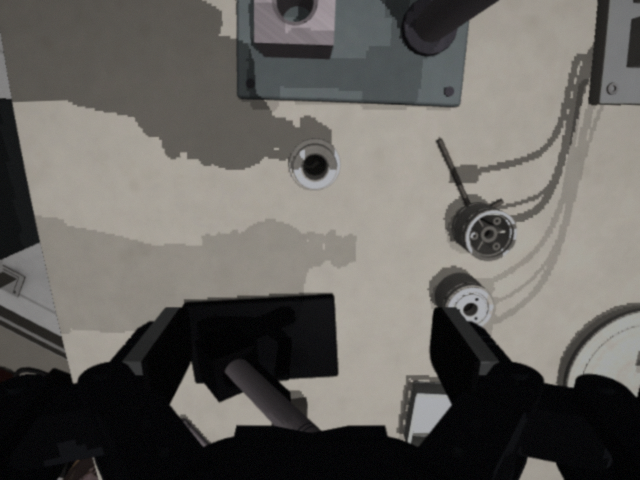

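```bash
python3 - <<'E'
from h import *
import pickle
cs=pickle.load(open("c0.pkl","rb"));S,C,W=cs["side"],cs["scene"],cs["wrist"]
p=lambda *a:print(*[np.round(x,4) if not isinstance(x,str) else x for x in a])
sd=lambda x,y:(265+x*133/400-.3,205+y/3-.3); sc=lambda x,y:(187+(x-400)*133/400-.3,170+y/3-.3)
p("mouth",onz(S,sd(162,59),.075),onz(C,sc(587,388),.075),*cross(ray(S,sd(162,59)),ray(C,sc(587,388))), onz(W,(296,6),.075))
p("stand edge y-60",onz(S,sd(102,182),0),onz(S,sd(347,174),0),"W",onz(W,(237,98),.015),onz(W,(461,106),.015))
for q in [(25,375),(247,348),(275,450),(38,480)]: p("rest side",onz(S,sd(*q),.012))
for q in [(187,301),(336,294),(338,372)]: p("rest W",onz(W,q,.012))
p("bar top",onz(S,sd(237,241),.157)); p("bar axis low", onz(S,sd(125,362),.06))
p("bush",onz(S,sd(197,197),.034),onz(W,(315,165),.034),"gauge top",onz(S,sd(205,465),.05))
p("tip",*[onz(C,sc(569,236),.205)])
p("vblock",onz(C,sc(440,540),0))
p("small bar",onz(S,(265,392),.01),onz(S,(303,430),.01))
E
```

```text
mouth [0.5639 0.1466 0.075 ] [0.5619 0.1503 0.075 ] [0.564  0.149  0.0731] [0.0002 0.0002] [0.5639 0.1478 0.075 ]
stand edge y-60 [0.5137 0.0962 0.    ] [0.7002 0.0876 0.    ] W [0.5119 0.0929 0.015 ] [0.7007 0.0873 0.015 ]
rest side [ 0.4495 -0.1025  0.012 ]
rest side [ 0.5964 -0.0932  0.012 ]
rest side [ 0.6014 -0.18    0.012 ]
rest side [ 0.4543 -0.1884  0.012 ]
rest W [ 0.4541 -0.0927  0.012 ]
rest W [ 0.5979 -0.0849  0.012 ]
rest W [ 0.6017 -0.171   0.012 ]
bar top [ 0.5774 -0.1413  0.157 ]
bar axis low [ 0.5119 -0.1407  0.06  ]
bush [0.5779 0.0348 0.034 ] [0.5772 0.0388 0.034 ] gauge top [ 0.5522 -0.2167  0.05  ]
tip [0.5653 0.1494 0.205 ]
vblock [ 0.5806  0.2754 -0.    ]
small bar [ 0.4302 -0.2445  0.01  ] [ 0.4902 -0.3255  0.01  ]
```

```bash
cat > st.py <<'E'
from h import *
from scipy.spatial.transform import Rotation as R
s=env.get_state();q=np.array(s["orientation"]);M=R.from_quat(q[[1,2,3,0]]).as_matrix()
print("t",round(float(s["clock"]),2),"tcp",np.round(s["tcp_pos"],4),"tx",np.round(M[:,0],3),"ty",np.round(M[:,1],3),"tz",np.round(M[:,2],3),"\n j",np.round(s["joint_pos"],3),"F",np.round(s["wrist_force"],1),"T",np.round(s["ft_torque"],2),"gap",np.round(s["finger_gap"],4),"g",np.round(s["grip_force"],1))
E
python3 -m jog '[[-1,0,0,-0.04,0],[-1,0,0,-0.04,0],[-1,0,0,-0.04,0],[-1,0,0,-0.04,0],[-1,0,0,-0.04,0]]'; python3 -m jog '[[-1,0,0,-0.04,0],[-1,0,0,-0.04,0],[-1,0,0,-0.04,0],[-1,0,0,-0.04,0],[-1,0,0,-0.04,0]]'; python3 st.py
python3 -m jog '[[-1,0,0,-0.04,0],[-1,0,0,-0.04,0],[-1,0,0,-0.04,0],[-1,0,0,-0.04,0],[-1,0,0,-0.04,0]]'>/dev/null;python3 st.py
```

```text
clock: 0.57
tcp_pos: [0.5743, 0.0001, 0.4441]
orientation: [0.0, 0.707, 0.707, 0.0]
wrist_force: [3.6, -0.1, 0.6]
finger_gap: 0.0848
grip_force: 0.0
clock: 0.98
tcp_pos: [0.5161, -0.0017, 0.5771]
orientation: [-0.006, 0.707, 0.707, 0.001]
wrist_force: [3.9, 0.2, 1.0]
finger_gap: 0.0851
grip_force: 0.0
t 0.98 tcp [ 0.5161 -0.0017  0.5771] tx [0.    1.    0.009] ty [ 1.    -0.    -0.007] tz [-0.007  0.009 -1.   ] 
 j [-0.164  0.509  1.263  2.333  0.008  1.408] F [3.9 0.2 1. ] T [ 0.04 -0.18 -0.03] gap 0.0851 g 0.0
t 1.4 tcp [ 4.629e-01 -4.000e-04  6.447e-01] tx [ 0.001  1.    -0.008] ty [ 0.992 -0.     0.128] tz [ 0.128 -0.008 -0.992] 
 j [-0.184  0.369  1.264  2.337  0.015  1.388] F [ 0.4  0.8 -0.6] T [-0.01  0.11  0.02] gap 0.085 g 0.0
```

```bash
for i in 1 2; do python3 -m jog '[[-1,0,-0.025,-0.033,0],[-1,0,-0.025,-0.033,0],[-1,0,-0.025,-0.033,0],[-1,0,-0.025,-0.033,0],[-1,0,-0.025,-0.033,0]]'>/dev/null;python3 st.py; done
```

```text
t 1.82 tcp [0.3863 0.0084 0.7165] tx [ 0.011  0.999 -0.053] ty [0.957 0.005 0.291] tz [ 0.291 -0.054 -0.955] 
 j [-1.880e-01  1.980e-01  1.264e+00  2.337e+00  1.000e-03  1.387e+00] F [1.2 0.1 0.4] T [ 0.05  0.22 -0.05] gap 0.0853 g 0.0
t 2.23 tcp [0.2979 0.0297 0.7732] tx [ 0.029  0.995 -0.097] ty [0.897 0.017 0.443] tz [ 0.442 -0.1   -0.891] 
 j [-0.13   0.029  1.264  2.337 -0.042  1.437] F [0.7 0.4 0.3] T [0.12 0.36 0.01] gap 0.0856 g 0.0
```

```bash
for i in 1 2 3; do python3 -m jog '[[-1,0,-0.019,-0.037,0],[-1,0,-0.019,-0.037,0],[-1,0,-0.019,-0.037,0],[-1,0,-0.019,-0.037,0],[-1,0,-0.019,-0.037,0]]'>/dev/null;python3 st.py; done
```

```text
t 2.65 tcp [0.1929 0.0482 0.8179] tx [ 0.028  0.994 -0.11 ] ty [0.799 0.044 0.6  ] tz [ 0.601 -0.104 -0.792] 
 j [-0.115 -0.158  1.263  2.337 -0.035  1.435] F [-0.5  0.7  0.3] T [ 0.07  0.49 -0.01] gap 0.0852 g 0.0
t 3.07 tcp [0.0786 0.0497 0.8426] tx [ 0.033  0.993 -0.117] ty [0.676 0.064 0.734] tz [ 0.736 -0.103 -0.669] 
 j [ 0.004 -0.335  1.265  2.337 -0.106  1.509] F [0.3 0.2 0.4] T [0.09 0.66 0.02] gap 0.0858 g 0.0
t 3.48 tcp [-0.0263  0.0475  0.8472] tx [ 0.038  0.992 -0.122] ty [0.542 0.082 0.836] tz [ 0.839 -0.098 -0.535] 
 j [ 0.016 -0.505  1.265  2.337 -0.111  1.497] F [ 0.2 -0.8  0. ] T [0.15 0.73 0.03] gap 0.0858 g 0.0
```

```bash
for i in 1 2; do python3 -m jog '[[-1,0.0015,0.0217,0.0336,0],[-1,0.0015,0.0217,0.0336,0],[-1,0.0015,0.0217,0.0336,0],[-1,0.0015,0.0217,0.0336,0],[-1,0.0015,0.0217,0.0336,0]]'>/dev/null;python3 st.py; done
cat > kin.py <<'E'
import numpy as np
from scipy.optimize import least_squares
from scipy.spatial.transform import Rotation as R
def fk(q,P):
    a,hs,L1,L2,e0,Lt,d,w,k=P
    # arm plane
    p=q[1]-q[2]+q[3]; e=q[1]-q[2]+e0
    r=a+L1*np.sin(q[1])+L2*np.cos(e); z=hs+L1*np.cos(q[1])-L2*np.sin(e)
    Rp=R.from_euler("y",p).as_matrix()  # x axis = tz when q4=0
    Rw=R.from_euler("z",k*q[4]).as_matrix()
    tz=Rp@Rw@np.array([1,0,0])
    v=np.array([r,d,z])+w*Rp@np.array([0,0,1.])+Lt*tz
    c=R.from_euler("z",q[0]).as_matrix()
    return c@v,c@tz
E
cat > log.txt <<'E'
-0.1396 0.3138 0.0453 1.3036 0 .5746 0 .2416 0 0 -1
-0.164  0.509  1.263  2.333  0.008 0.5161 -0.0017  0.5771 -0.007  0.009 -1.
-0.184  0.369  1.264  2.337  0.015 .4629 -.0004 .6447 0.128 -0.008 -0.992
-.188 .198 1.264 2.337 .001 0.3863 0.0084 0.7165 0.291 -0.054 -0.955
-0.13   0.029  1.264  2.337 -0.042 0.2979 0.0297 0.7732 0.442 -0.1   -0.891
-0.115 -0.158  1.263  2.337 -0.035 0.1929 0.0482 0.8179 0.601 -0.104 -0.792
0.004 -0.335  1.265  2.337 -0.106 0.0786 0.0497 0.8426 0.736 -0.103 -0.669
0.016 -0.505  1.265  2.337 -0.111 -0.0263  0.0475  0.8472 0.839 -0.098 -0.535
E
```

```text
t 3.9 tcp [0.1664 0.0472 0.8478] tx [ 0.039  0.992 -0.121] ty [0.543 0.081 0.836] tz [ 0.839 -0.098 -0.535] 
 j [ 0.059 -0.554  0.678  1.805 -0.148  1.521] F [-0.9 -1.   0.8] T [ 0.05  0.71 -0.01] gap 0.0853 g 0.0
t 4.32 tcp [0.3593 0.0511 0.847 ] tx [ 0.039  0.992 -0.122] ty [0.545 0.082 0.834] tz [ 0.837 -0.099 -0.538] 
 j [-0.002 -0.386  0.561  1.518 -0.098  1.488] F [ 0.1 -0.5  1.2] T [ 0.05  0.69 -0.01] gap 0.0855 g 0.0
```

```bash
cat >> log.txt <<'E'
0.059 -0.554  0.678  1.805 -0.148 0.1664 0.0472 0.8478 0.839 -0.098 -0.535
-0.002 -0.386  0.561  1.518 -0.098 0.3593 0.0511 0.847 0.837 -0.099 -0.538
E
cat >> kin.py <<'E'
D=np.loadtxt("log.txt")
def fit():
    f=lambda P:np.concatenate([np.concatenate([fk(r[:5],P)[0]-r[5:8],.2*(fk(r[:5],P)[1]-r[8:])]) for r in D])
    best=None
    for k in(1,-1):
        for e0 in(0,1.5):
            s=least_squares(f,[0,.3,.4,.4,e0,.2,.08,0,k]);
            if best is None or s.cost<best.cost: best=s
    return best
lo=np.array([-2.76,-.86,-1.03,-2.2,-1.47]);hi=np.array([2.76,1.69,1.26,2.34,1.5])
def ik(pos,tz,P,q0=(0,.8,0,.5,0)):
    g=lambda q:np.concatenate([fk(q,P)[0]-pos,.3*(fk(q,P)[1]-tz)])
    return min((least_squares(g,np.clip(q,lo+.01,hi-.01),bounds=(lo,hi)) for q in(q0,(0,1.2,-.5,-1,0),(0,0,-.9,0,0),(0,.9,.2,0,0))),key=lambda s:s.cost)
E
python3 - <<'E'
from kin import *
s=fit();P=s.x;print(s.cost,np.abs(s.fun).max(),P.round(4)); np.save("P.npy",P)
def tzv(p,y): p,y=np.radians([p,y]);return np.array([np.cos(p)*np.cos(y),np.cos(p)*np.sin(y),-np.sin(p)])
for n,pos in(("bar",(.557,-.138,.128)),("socket hi",(.564,.148,.2)),("socket lo",(.564,.148,.13))):
    for p in(60,45,35,20,10,0):
        r=ik(np.array(pos),tzv(p,-7),P);print(n,p,r.cost.round(7),r.x.round(2))
E
```

```text
7.880689026529812e-05 0.0058443502189795245 [-3.000e-04  2.345e-01  4.948e-01  4.116e-01 -1.313e-01  4.077e-01
  8.200e-02  1.090e-02  8.004e-01]
bar 60 0.0 [-0.53  0.06 -0.73  0.29  0.25]
bar 45 0.0 [-0.65  0.02 -1.   -0.16  0.45]
bar 35 0.0005438 [-0.71  0.06 -1.03 -0.3   0.58]
bar 20 0.0039223 [-0.9   0.23 -1.03 -0.49  0.96]
bar 10 0.0051572 [-1.12  1.03 -1.03 -1.96  1.5 ]
bar 0 0.0035479 [-1.13  1.09 -1.03 -2.2   1.5 ]
socket hi 60 0.0 [ 0.24  0.03 -0.56  0.49 -0.22]
socket hi 45 0.0 [ 0.33 -0.03 -0.81  0.06 -0.4 ]
socket hi 35 0.0 [ 0.4   0.01 -0.95 -0.28 -0.53]
socket hi 20 0.0003077 [ 0.57  0.21 -1.03 -0.74 -0.85]
socket hi 10 0.0008252 [ 0.68  0.48 -1.03 -1.2  -1.1 ]
socket hi 0 0.0007525 [ 0.69  0.79 -1.03 -1.86 -1.14]
socket lo 60 0.0 [ 0.24  0.11 -0.67  0.3  -0.22]
socket lo 45 0.0 [ 0.33  0.1  -0.9  -0.17 -0.4 ]
socket lo 35 1.3e-06 [ 0.41  0.19 -1.03 -0.53 -0.54]
socket lo 20 0.0006321 [ 0.61  0.47 -1.03 -0.97 -0.94]
socket lo 10 0.0007729 [ 0.68  0.77 -1.03 -1.55 -1.11]
socket lo 0 0.0003216 [ 0.65  1.05 -1.03 -2.13 -1.03]
```

```bash
for i in 1 2; do python3 -m jog '[[-1,-0.0096,-0.0308,0.026,0],[-1,-0.0096,-0.0308,0.026,0],[-1,-0.0096,-0.0308,0.026,0],[-1,-0.0096,-0.0308,0.026,0],[-1,-0.0096,-0.0308,0.026,0]]'>/dev/null;python3 st.py; done;  for i in 1 2 ; do python3 -m jog '[[-1,0,0,0,-7],[-1,0,0,0,-7],[-1,0,0,0,-7],[-1,0,0,0,-7],[-1,0,0,0,-7]]'>/dev/null;python3 st.py; done;
```

```text
t 4.73 tcp [ 0.3809 -0.0227  0.6523] tx [ 0.04   0.992 -0.122] ty [0.546 0.081 0.834] tz [ 0.837 -0.1   -0.538] 
 j [-0.57  -0.683 -0.157  1.143  0.376  1.17 ] F [-0.5  1.   1. ] T [0.08 0.76 0.02] gap 0.0854 g 0.0
t 5.15 tcp [ 0.4034 -0.096   0.4599] tx [ 0.041  0.992 -0.123] ty [0.546 0.081 0.834] tz [ 0.837 -0.101 -0.538] 
 j [-0.868 -0.749 -0.653  0.812  0.61   0.962] F [ 0.5 -1.  -0.2] T [ 0.06  0.71 -0.06] gap 0.0853 g 0.0
t 5.57 tcp [ 0.4037 -0.0954  0.4614] tx [-0.283  0.762 -0.582] ty [0.469 0.639 0.609] tz [ 0.837 -0.1   -0.539] 
 j [-0.865 -0.747 -0.648  0.816  0.609  0.347] F [ 0.3 -0.2  0.5] T [0.1  0.7  0.01] gap 0.0851 g 0.0
t 5.98 tcp [ 0.4037 -0.0953  0.4616] tx [-0.501  0.258 -0.826] ty [0.221 0.961 0.165] tz [ 0.837 -0.1   -0.539] 
 j [-0.865 -0.747 -0.648  0.816  0.609 -0.264] F [-0.4 -0.4 -0.7] T [ 0.14  0.7  -0.01] gap 0.0856 g 0.0
```

```bash
python3 -m jog '[[-1,0.02,0,0.013,-7],[-1,0.034,0,0.021,-3.5],[-1,0.034,0,0.021,0],[-1,0.034,0,0.021,0],[-1,0.034,0,0.021,0]]'>/dev/null;python3 st.py;python3 -m jog '[[-1,0.034,0,0.021,0],[-1,0.034,0,0.021,0],[-1,0.034,0,0.021,0]]'>/dev/null;python3 st.py
```

```text
t 6.4 tcp [ 0.401  -0.0919  0.2997] tx [-0.547  0.082 -0.833] ty [0.12  0.993 0.019] tz [ 0.828 -0.09  -0.553] 
 j [-0.864 -0.763 -1.028  0.475  0.608 -0.458] F [ 0.8 -0.9 -0.3] T [ 0.07  0.72 -0.01] gap 0.0857 g 0.0
t 6.65 tcp [ 0.3832 -0.1167  0.2562] tx [-0.607  0.089 -0.79 ] ty [0.089 0.995 0.044] tz [ 0.79  -0.044 -0.612] 
 j [-1.034 -0.653 -1.027  0.572  0.716 -0.683] F [ 0.2 -0.1 -1.4] T [0.02 0.7  0.02] gap 0.0851 g 0.0
```

```bash
python3 -m jog '[[-1,0.032,-0.001,0.025,0],[-1,0.032,-0.001,0.025,0],[-1,0.032,-0.001,0.025,0],[-1,0.032,-0.001,0.025,0]]'>/dev/null;python3 st.py
```

```text
t 6.98 tcp [ 0.3685 -0.163   0.1867] tx [-0.67   0.091 -0.737] ty [0.039 0.995 0.087] tz [ 0.742  0.03  -0.67 ] 
 j [-1.194 -0.38  -1.026  0.574  0.776 -0.972] F [ 0.4 -0.1 -0.7] T [-0.05  0.61 -0.01] gap 0.0855 g 0.0
```

```bash
python3 -m jog '[[-1,0.024,0.022,0.021,0],[-1,0.024,0.022,0.021,0],[-1,0.024,0.022,0.021,0]]'>/dev/null;python3 st.py
```

```text
t 7.23 tcp [ 0.3654 -0.1335  0.1677] tx [-0.715  0.089 -0.694] ty [-0.004  0.991  0.131] tz [ 0.7    0.097 -0.708] 
 j [-1.136 -0.352 -1.027  0.611  0.741 -0.976] F [-0.4  0.3  0.3] T [-0.1   0.59  0.03] gap 0.0854 g 0.0
```

```bash
python3 -m jog '[[-1,0.024,0.028,-0.002,0],[-1,0.024,0.028,-0.002,0],[-1,0.024,0.028,-0.002,0],[-1,0.024,0.028,-0.002,0]]'>/dev/null;python3 st.py
```

```text
t 7.57 tcp [ 0.2838 -0.0458  0.19  ] tx [-0.742  0.076 -0.666] ty [-0.034  0.988  0.152] tz [ 0.669  0.135 -0.731] 
 j [-1.457 -0.591 -1.027  1.215  0.748 -1.465] F [-2.7 -1.6 -1.5] T [-0.14  0.77 -0.04] gap 0.0851 g 0.0
```

```bash
python3 -m jog '[[-1,0.024,0.005,0.027,0],[-1,0.024,0.005,0.027,0]]'>/dev/null;python3 st.py
```

```text
t 7.73 tcp [ 0.2819 -0.0518  0.1802] tx [-0.763  0.08  -0.641] ty [-0.035  0.986  0.166] tz [ 0.645  0.149 -0.749] 
 j [-1.421 -0.553 -1.027  1.165  0.721 -1.421] F [ 0.  -1.1  0.9] T [-0.16  0.55 -0.02] gap 0.0857 g 0.0
```

```bash
python3 -m jog '[[-1,0.024,0.004,0.03,0],[-1,0.024,0.004,0.03,0],[-1,0.024,0.004,0.03,0],[-1,0.024,0.004,0.03,0],[-1,0.024,0.004,0.03,0]]'>/dev/null;python3 st.py
```

```text
t 8.15 tcp [ 0.2877 -0.0707  0.1396] tx [-0.815  0.056 -0.577] ty [-0.088  0.972  0.218] tz [ 0.573  0.228 -0.787] 
 j [-1.294 -0.351 -1.027  0.975  0.66  -1.339] F [-0.4 -0.1  0.5] T [-0.23  0.54 -0.07] gap 0.0853 g 0.0
```

```bash
python3 -m jog '[[-1,0.028,0.015,0.016,0],[-1,0.028,0.015,0.016,0],[-1,0.028,0.015,0.016,0],[-1,0.028,0.015,0.016,0]]'>/dev/null;python3 st.py
```

```text
t 8.48 tcp [ 0.2407 -0.0514  0.1374] tx [-0.846  0.041 -0.531] ty [-0.115  0.959  0.258] tz [ 0.52   0.28  -0.807] 
 j [-1.494 -0.341 -1.027  1.173  0.57  -1.62 ] F [ 0.5 -0.3  0.1] T [-0.29  0.46 -0.04] gap 0.0855 g 0.0
```

```bash
python3 -m jog '[[-1,0.022,0.01,0.03,0],[-1,0.022,0.01,0.03,0],[-1,0.022,0.01,0.03,0],[-1,0.022,0.01,0.03,0]]'>/dev/null;python3 st.py
```

```text
t 8.82 tcp [ 0.2487 -0.05    0.1122] tx [-0.877  0.022 -0.479] ty [-0.142  0.942  0.303] tz [ 0.458  0.334 -0.824] 
 j [-1.343 -0.24  -1.027  1.046  0.549 -1.482] F [0.5 0.1 0.1] T [-0.28  0.41  0.  ] gap 0.0855 g 0.0
```

```bash
python3 -m jog '[[-1,0,0,-0.02,-6.3],[-1,0,0,-0.02,-6.3],[-1,-0.021,0.0076,-0.033,0],[-1,-0.021,0.0076,-0.033,0]]'>/dev/null;python3 st.py
python3 - <<'E'
from h import *
import pickle
cs={n:env.read_camera(n) for n in("scene","side")}
pickle.dump(cs,open("c1.pkl","wb"))
a=cv2.resize(cs["side"]["img"][255:405,265:365],(400,600),interpolation=cv2.INTER_CUBIC)
b=cv2.resize(cs["scene"]["img"][180:330,310:410],(400,600),interpolation=cv2.INTER_CUBIC)
cv2.imwrite("pics/crop2.png",np.hstack([a,b])[...,::-1])
E
```

```text
t 9.15 tcp [ 0.2292 -0.0628  0.226 ] tx [-0.826 -0.181 -0.534] ty [-0.329  0.924  0.195] tz [ 0.458  0.337 -0.823] 
 j [-1.47  -0.352 -0.79   1.47   0.512 -1.843] F [ 0.3 -1.8 -0.4] T [-0.37  0.38 -0.04] gap 0.0853 g 0.0
```

View pics/crop2.png

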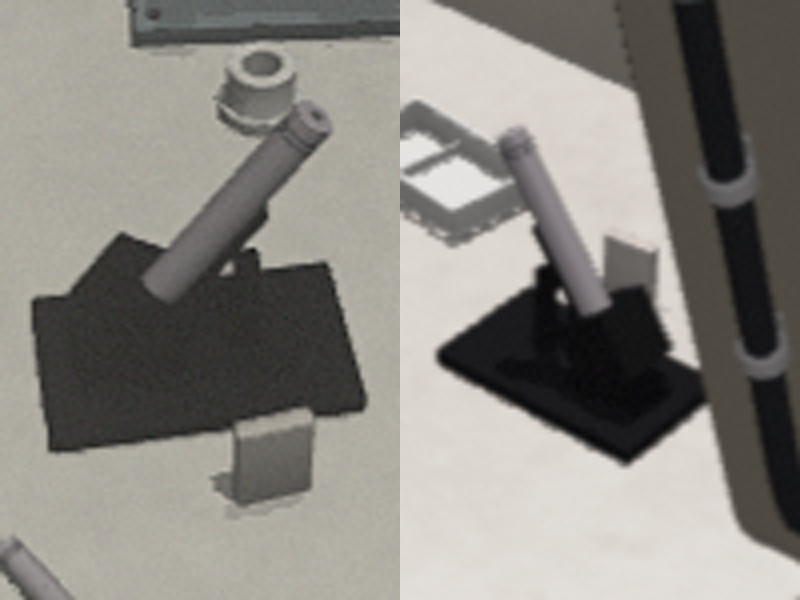

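```bash
python3 - <<'E'
from h import *
import pickle
cs=pickle.load(open("c1.pkl","rb"));S,C=cs["side"],cs["scene"]
sd=lambda x,y:(265+x/4-.4,255+y/4-.4); sc=lambda x,y:(310+(x-400)/4-.4,180+y/4-.4)
t=cross(ray(S,sd(315,118)),ray(C,sc(515,134)));print("top",t)
# axis = intersection of planes
def pl(c,a,b):
    o,d1=ray(c,a);_,d2=ray(c,b);n=np.cross(d1,d2);return o,n/np.linalg.norm(n)
o1,n1=pl(S,sd(315,118),sd(160,290));o2,n2=pl(C,sc(515,134),sc(593,303))
b=np.cross(n1,n2);b/=np.linalg.norm(b);b*=np.sign(b[2]);print("b",b,"lean",np.degrees(np.arccos(b[2])),"yaw",np.degrees(np.arctan2(b[1],b[0])))
p=np.linalg.lstsq(np.array([n1,n2,[0,0,1]]),np.array([n1@o1,n2@o2,.124]),rcond=None)[0];print("axis at z .124",p)
E
```

```text
top (array([ 0.57704198, -0.1367625 ,  0.15396539]), [np.float64(0.00114402122868447), np.float64(0.0011440212286845115)])
b [0.56478302 0.02079364 0.82497743] lean 34.41379638586846 yaw 2.108508711677195
axis at z .124 [ 0.55630679 -0.13808     0.124     ]
```

```bash
python3 -m jog '[[-1,-0.0252,-0.0245,0.0157,0],[-1,-0.0252,-0.0245,0.0157,0],[-1,-0.0252,-0.0245,0.0157,0],[-1,-0.0252,-0.0245,0.0157,0],[-1,-0.0252,-0.0245,0.0157,0]]'>/dev/null;python3 st.py; python3 -m jog '[[-1,-0.0252,-0.0245,0.0157,0],[-1,-0.0252,-0.0245,0.0157,0],[-1,-0.0252,-0.0245,0.0157,0],[-1,0,0,0,0]]'>/dev/null;python3 st.py
cat > to.py <<'E'
import sys
from h import *
from scipy.spatial.transform import Rotation as R
s=env.get_state();q=np.array(s["orientation"]);M=R.from_quat(q[[1,2,3,0]]).as_matrix()
t=np.array([float(v) for v in sys.argv[1:4]]);d=t-s["tcp_pos"]; v=M.T@d
b=np.array([.567,.026,.823]);ty=np.cross(b,M[:,2]);ty/=np.linalg.norm(ty)
print("d",d.round(4),"tool",v.round(4),"n",round(np.linalg.norm(v)/.04,1),"turn to bar",np.degrees(np.arcsin(-ty@M[:,0])).round(1))
E
python3 to.py .5587 -.1353 .1174
```

```text
t 9.67 tcp [ 0.4061 -0.1257  0.2043] tx [-0.825 -0.184 -0.535] ty [-0.33   0.925  0.191] tz [ 0.46   0.334 -0.823] 
 j [-0.912 -0.073 -0.625  0.997  0.604 -1.191] F [-1.3 -0.3 -0.3] T [-0.3   0.45 -0.  ] gap 0.0856 g 0.0
t 10.0 tcp [ 0.5176 -0.1662  0.1908] tx [-0.823 -0.186 -0.537] ty [-0.332  0.924  0.189] tz [ 0.461  0.334 -0.822] 
 j [-0.772  0.134 -0.448  0.87   0.595 -1.024] F [-1.  -0.6  0.5] T [-0.28  0.4  -0.  ] gap 0.0853 g 0.0
d [ 0.0411  0.0309 -0.0734] tool [-0.0002  0.0011  0.0896] n 2.2 turn to bar 0.5
```

```bash
python3 -m jog '[[-1,0,0,0.03,0],[-1,0,0,0.03,0],[-1,0,0.001,0.03,0],[-1,0,0,0,0]]'>/dev/null;python3 st.py; python3 -m jog '[[1,0,0,0,0],[1,0,0,0,0],[1,0,0,0,0],[1,0,0,0,0],[1,0,0,0,0]]' 40 >/dev/null;python3 st.py; python3 -m jog '[[1,0,0,0,0],[1,0,0,0,0],[1,0,0,0,0]]'>/dev/null;python3 st.py
python3 - <<'E'
from h import *
cs={n:env.read_camera(n) for n in("scene","side")}
a=cv2.resize(cs["side"]["img"][205:355,265:398],(532,600))
b=cv2.resize(cs["scene"]["img"][180:330,330:397],(268,600))
cv2.imwrite("pics/crop3.png",np.hstack([a,b])[...,::-1])
E
```

```text
t 10.33 tcp [ 0.5516 -0.1292  0.1132] tx [-0.828 -0.182 -0.531] ty [-0.33   0.923  0.198] tz [ 0.454  0.339 -0.824] 
 j [-0.664  0.226 -0.555  0.612  0.579 -0.895] F [-1.3 -0.1  0.3] T [-0.3   0.41 -0.02] gap 0.0855 g 0.0
t 10.75 tcp [ 0.5521 -0.136   0.1198] tx [-0.826 -0.178 -0.535] ty [-0.324  0.926  0.192] tz [ 0.462  0.332 -0.823] 
 j [-0.674  0.218 -0.547  0.621  0.579 -0.898] F [ 0.3 -0.5 -0.1] T [-0.28  0.35 -0.02] gap 0.0255 g 0.0
t 11.0 tcp [ 0.5521 -0.136   0.1197] tx [-0.826 -0.178 -0.535] ty [-0.324  0.926  0.192] tz [ 0.462  0.332 -0.822] 
 j [-0.674  0.218 -0.547  0.621  0.58  -0.898] F [-3.3 -1.3  6.2] T [-0.19  0.37  0.12] gap 0.0187 g 40.0
```

View pics/crop3.png

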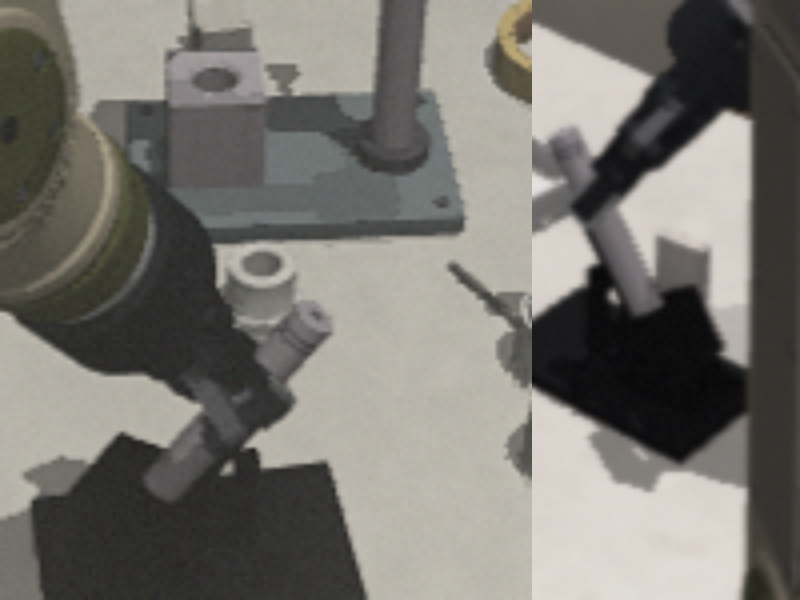

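```bash
python3 -m jog '[[1,-0.006,0,-0.0026,0],[1,-0.006,0,-0.0026,0],[1,-0.006,0,-0.0026,0],[1,-0.006,0,-0.0026,0],[1,0,0,0,0]]' 40 >/dev/null;python3 st.py; python3 -m jog '[[1,0.0044,0,-0.007,0],[1,0.0044,0,-0.007,0],[1,0.0044,0,-0.007,0]]' 25 >/dev/null;python3 st.py; python3 -m jog '[[1,0.0044,0,-0.007,0],[1,0.0044,0,-0.007,0],[1,0,0,0,0]]' >/dev/null;python3 st.py
cat > barview.py <<'E'
import sys,pickle
from h import *
cs={n:env.read_camera(n) for n in("scene","side")}
pickle.dump(cs,open(sys.argv[1]+".pkl","wb"))
g=env.get_state()["tcp_pos"]; o=[]; off={}
for n in("side","scene"):
    u,v=proj(cs[n],g); x0=int(np.clip(u-50,0,540));y0=int(np.clip(v-75,0,330)); off[n]=(x0,y0)
    o.append(cv2.resize(cs[n]["img"][y0:y0+150,x0:x0+100],(400,600),interpolation=cv2.INTER_CUBIC))
pickle.dump(off,open(sys.argv[1]+"o.pkl","wb")); print(off)
cv2.imwrite("pics/"+sys.argv[1]+".png",np.hstack(o)[...,::-1])
E
python3 barview.py v4
```

```text
t 11.52 tcp [ 0.5675 -0.1343  0.141 ] tx [-0.826 -0.179 -0.535] ty [-0.325  0.926  0.193] tz [ 0.461  0.333 -0.823] 
 j [-0.652  0.214 -0.492  0.669  0.576 -0.873] F [-2.3 -0.   1.3] T [-0.26  0.79  0.15] gap 0.0185 g 39.5
t 11.77 tcp [ 0.5458 -0.1438  0.1505] tx [-0.826 -0.179 -0.535] ty [-0.325  0.926  0.193] tz [ 0.461  0.334 -0.822] 
 j [-0.696  0.184 -0.501  0.718  0.584 -0.925] F [ 3.6 -0.4 -4.9] T [-0.41  0.02 -0.18] gap 0.0185 g 38.3
t 12.02 tcp [ 0.5312 -0.1506  0.1574] tx [-0.827 -0.177 -0.534] ty [-0.323  0.926  0.194] tz [ 0.46   0.333 -0.823] 
 j [-0.727  0.165 -0.504  0.754  0.588 -0.959] F [ 0.6  1.  -3.7] T [-0.27  0.48 -0.03] gap 0.0184 g 36.5
{'side': (267, 215), 'scene': (306, 141)}
```

View pics/v4.png

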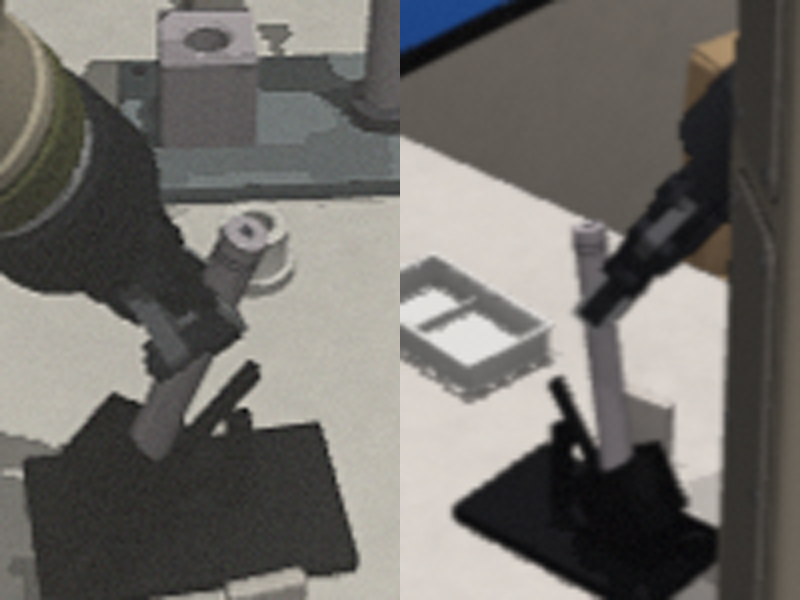

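```bash
cat > axis.py <<'E'
import sys,pickle
from h import *
from scipy.spatial.transform import Rotation as R
n=sys.argv[1]; v=[float(x) for x in sys.argv[2:]]
cs=pickle.load(open(n+".pkl","rb"));off=pickle.load(open(n+"o.pkl","rb"))
S,C=cs["side"],cs["scene"]
sd=lambda x,y:(off["side"][0]+x/4-.4,off["side"][1]+y/4-.4); sc=lambda x,y:(off["scene"][0]+(x-400)/4-.4,off["scene"][1]+y/4-.4)
def pl(c,a,b):
    o,d1=ray(c,a);_,d2=ray(c,b);m=np.cross(d1,d2);return o,m/np.linalg.norm(m)
o1,n1=pl(S,sd(*v[:2]),sd(*v[2:4]));o2,n2=pl(C,sc(*v[4:6]),sc(*v[6:8]))
b=np.cross(n1,n2);b/=np.linalg.norm(b);b*=np.sign(b[2])
top,e=cross(ray(S,sd(*v[:2])),ray(C,sc(*v[4:6])))
s=env.get_state();q=np.array(s["orientation"]);M=R.from_quat(q[[1,2,3,0]]).as_matrix()
g=np.array(s["tcp_pos"])-.008*M[:,2]
print("b",b.round(3),"lean",np.degrees(np.arccos(b[2])).round(1),"top",top.round(4),np.round(e,4),"foot",(top-.15*b).round(4))
print("grasp",g.round(4),"s(top-based)",(.15-(top-g)@b).round(4),"b in tool",(M.T@b).round(3),"alpha",np.degrees(np.arccos(M[:,2]@b)).round(1))
E
python3 axis.py v4 245 230 155 440 588 230 617 462
```

```text
b [ 0.265 -0.082  0.961] lean 16.1 top [ 0.5476 -0.1529  0.1995] [0.0006 0.0006] foot [ 0.5078 -0.1406  0.0554]
grasp [ 0.5282 -0.153   0.1637] s(top-based) 0.1104 b in tool [-0.718  0.024 -0.696] alpha 134.1
```

```bash
python3 -m jog '[[1,0,0,0,0],[1,-0.006,0,-0.0027,0],[1,-0.006,0,-0.0027,0],[1,-0.01,0,-0.005,0],[1,-0.02,0.004,-0.02,0]]' 60 >/dev/null;python3 st.py; python3 -m jog '[[1,-0.02,0.0075,-0.032,0],[1,-0.02,0.0075,-0.032,0],[1,-0.02,0.0075,-0.032,0],[1,-0.02,0.0075,-0.032,0],[1,-0.02,0.0075,-0.032,0]]' >/dev/null;python3 st.py; python3 to.py .2 0 .8
```

```text
t 12.53 tcp [ 0.5504 -0.1475  0.2026] tx [-0.83  -0.176 -0.53 ] ty [-0.323  0.925  0.199] tz [ 0.455  0.336 -0.825] 
 j [-0.694  0.15  -0.399  0.861  0.582 -0.923] F [-1.   0.2 -4.3] T [-0.54  0.74  0.03] gap 0.0176 g 60.1
t 12.95 tcp [ 0.5487 -0.149   0.4006] tx [-0.826 -0.179 -0.535] ty [-0.325  0.926  0.192] tz [ 0.461  0.333 -0.823] 
 j [-0.7    0.078  0.008  1.335  0.584 -0.93 ] F [ 0.9 -0.1 -4.3] T [-0.63  0.66 -0.06] gap 0.0179 g 60.3
d [-0.3487  0.149   0.3994] tool [ 0.0477  0.3283 -0.4396] n 13.8 turn to bar 0.1
```

```bash
for i in 1 2 3; do python3 -m jog '[[1,0.0035,0.024,-0.032,0],[1,0.0035,0.024,-0.032,0],[1,0.0035,0.024,-0.032,0],[1,0.0035,0.024,-0.032,0],[1,0.0035,0.024,-0.032,0]]'>/dev/null;python3 st.py; done
```

```text
t 13.37 tcp [ 0.4204 -0.0936  0.5457] tx [-0.826 -0.18  -0.535] ty [-0.326  0.926  0.192] tz [ 0.461  0.332 -0.823] 
 j [-0.818 -0.101  0.2    1.784  0.599 -1.072] F [ 0.9 -1.3 -3.3] T [-0.66  0.72 -0.02] gap 0.0176 g 60.3
t 13.78 tcp [ 0.3037 -0.0365  0.6812] tx [-0.824 -0.183 -0.536] ty [-0.321  0.93   0.176] tz [ 0.467  0.317 -0.825] 
 j [-1.037 -0.13   0.594  2.338  0.598 -1.33 ] F [ -1.2  11.8 -13.2] T [0.59 1.33 0.34] gap 0.0174 g 61.6
t 14.2 tcp [0.2621 0.084  0.7475] tx [-0.827 -0.177 -0.534] ty [-0.284  0.951  0.124] tz [ 0.486  0.254 -0.836] 
 j [-0.63  -0.199  0.85   2.338  0.514 -0.808] F [ 1.9 -0.1 -5. ] T [-0.43  0.77 -0.02] gap 0.0179 g 61.3
```

```bash
for i in 1 2; do python3 -m jog '[[1,-0.002,0.008,-0.039,0],[1,-0.002,0.008,-0.039,0],[1,-0.002,0.008,-0.039,0],[1,-0.002,0.008,-0.039,0],[1,-0.002,0.008,-0.039,0]]'>/dev/null;python3 st.py; done
```

```text
t 14.62 tcp [0.1991 0.1468 0.8105] tx [-0.799 -0.168 -0.577] ty [-0.26   0.962  0.08 ] tz [ 0.542  0.213 -0.813] 
 j [ 0.109 -0.106  1.265  2.337  0.154 -0.081] F [14.5  3.1 14.8] T [ 0.39 -1.52 -0.16] gap 0.0178 g 61.6
t 15.03 tcp [0.1033 0.13   0.827 ] tx [-0.749 -0.164 -0.642] ty [-0.297  0.949  0.105] tz [ 0.592  0.27  -0.759] 
 j [ 0.555 -0.207  1.265  2.338 -0.083  0.259] F [-0.7  0.  -3.3] T [-0.42  1.02  0.04] gap 0.0178 g 61.3
```

```bash
for i in 1 2; do python3 -m jog '[[1,-0.016,-0.004,-0.036,0],[1,-0.016,-0.004,-0.036,0],[1,-0.016,-0.004,-0.036,0],[1,-0.016,-0.004,-0.036,0],[1,-0.016,-0.004,-0.036,0]]'>/dev/null;python3 st.py; done
```

```text
t 15.45 tcp [0.078  0.0826 0.8423] tx [-0.694 -0.125 -0.709] ty [-0.29   0.95   0.117] tz [ 0.659  0.287 -0.695] 
 j [ 0.795 -0.267  1.265  2.338 -0.272  0.437] F [-0.9  0.5 -3. ] T [-0.46  1.11  0.  ] gap 0.0175 g 61.4
t 15.87 tcp [0.0453 0.0337 0.8526] tx [-0.629 -0.095 -0.771] ty [-0.301  0.945  0.129] tz [ 0.717  0.313 -0.623] 
 j [ 0.822 -0.357  1.265  2.338 -0.317  0.43 ] F [-0.3 -0.1 -3.4] T [-0.53  1.17 -0.  ] gap 0.0176 g 61.4
```

```bash
cat > foot.py <<'E'
import sys
from h import *
from scipy.spatial.transform import Rotation as R
# args: foot target rel. to mouth (m), world axes; BT=bar dir in tool, S=grasp height
try: BT,S=np.load("bt.npy"),float(np.load("s.npy"))
except Exception: BT,S=np.array([-.718,.024,-.696]),.1095
s=env.get_state();q=np.array(s["orientation"]);M=R.from_quat(q[[1,2,3,0]]).as_matrix()
b=M@(BT/np.linalg.norm(BT)); f=np.array(s["tcp_pos"])-.008*M[:,2]-S*b
m=np.array([.564,.1485,.075]); t=m+np.array([float(v) for v in sys.argv[1:4]]); v=M.T@(t-f)
print("t",round(float(s["clock"]),2),"b",b.round(3),"foot-mouth",(f-m).round(4),"top-mouth",(f+.15*b-m).round(4),"tool d",v.round(4),"n",round(np.linalg.norm(v)/.04,1),"tz",M[:,2].round(3),"F",np.round(s["wrist_force"],1))
E
python3 -m jog '[[1,0,0,0,3.5],[1,0,0,0,3.5],[1,0,0,0,0]]'>/dev/null;python3 foot.py -.11 -.02 .1;python3 st.py
python3 - <<'E'
from kin import *
s=fit();P=s.x
for tz in([.717,.313,-.623],[.75,.25,-.61]):
  for z in(.25,.17,.14): r=ik(np.array([.564,.1485,z]),np.array(tz),P); print(r.cost.round(7),r.x.round(2))
E
```

```text
t 16.12 b [-0.029 -0.211  0.977] foot-mouth [-0.5212 -0.094   0.6757] top-mouth [-0.5256 -0.1257  0.8222] tool d [ 0.1611 -0.1489  0.6766] n 17.8 tz [ 0.717  0.313 -0.623] F [ 1.   0.  -3.3]
t 16.12 tcp [0.0454 0.0339 0.8527] tx [-0.662  0.022 -0.75 ] ty [-0.221  0.949  0.223] tz [ 0.717  0.313 -0.623] 
 j [ 0.822 -0.357  1.265  2.337 -0.317  0.554] F [ 1.   0.  -3.3] T [-0.53  1.19 -0.02] gap 0.0176 g 61.6
0.0 [-0.23 -0.19 -0.9   0.07  0.61]
0.0 [-0.23 -0.03 -1.02 -0.21  0.61]
3.7e-05 [-0.22  0.04 -1.03 -0.27  0.6 ]
1e-07 [-0.14 -0.2  -0.92 -0.01  0.45]
1.65e-05 [-0.13 -0.04 -1.03 -0.26  0.44]
0.0001239 [-0.12  0.03 -1.03 -0.31  0.42]
```

```bash
for i in 1 2 3; do python3 -m jog '[[1,0.0092,-0.0084,0.038,0],[1,0.0092,-0.0084,0.038,0],[1,0.0092,-0.0084,0.038,0],[1,0.0092,-0.0084,0.038,0],[1,0.0092,-0.0084,0.038,0]]'>/dev/null;python3 foot.py -.11 -.02 .06; done
```

```text
t 16.53 b [-0.008 -0.204  0.979] foot-mouth [-0.4562 -0.0894  0.5834] top-mouth [-0.4573 -0.1199  0.7302] tool d [ 0.1506 -0.1221  0.6008] n 15.8 tz [ 0.704  0.304 -0.642] F [-0.3 -0.8 -4.2]
t 16.95 b [ 0.02  -0.195  0.981] foot-mouth [-0.4374 -0.0959  0.4674] top-mouth [-0.4344 -0.1252  0.6145] tool d [ 0.0628 -0.0801  0.5183] n 13.2 tz [ 0.687  0.292 -0.666] F [-0.4 -0.  -3. ]
t 17.37 b [-0.003 -0.222  0.975] foot-mouth [-0.3881 -0.1202  0.2922] top-mouth [-0.3885 -0.1534  0.4384] tool d [-0.0166 -0.0198  0.375 ] n 9.4 tz [ 0.7    0.319 -0.639] F [-1.2 -1.2 -3.3]
```

```bash
for i in 1 2; do python3 -m jog '[[1,-0.0018,-0.002,0.039,0],[1,-0.0018,-0.002,0.039,0],[1,-0.0018,-0.002,0.039,0],[1,-0.0018,-0.002,0.039,0]]'>/dev/null;python3 foot.py -.11 -.02 .03; done; python3 st.py
```

```text
t 17.7 b [-0.021 -0.248  0.969] foot-mouth [-0.3191 -0.127   0.1879] top-mouth [-0.3223 -0.1642  0.3332] tool d [-0.0172  0.0099  0.2824] n 7.1 tz [ 0.708  0.349 -0.614] F [  6.5   5.4 -14.6]
t 18.03 b [-0.107 -0.259  0.96 ] foot-mouth [-0.2892 -0.1316  0.1736] top-mouth [-0.3052 -0.1705  0.3176] tool d [0.0141 0.0275 0.2534] n 6.4 tz [ 0.766  0.335 -0.55 ] F [-0.8 -0.1 -3.5]
t 18.03 tcp [ 0.2692 -0.0088  0.3493] tx [-0.601  0.068 -0.796] ty [-0.229  0.94   0.253] tz [ 0.766  0.335 -0.55 ] 
 j [ 2.758 -0.861 -0.915  2.334 -0.639  2.939] F [-0.8 -0.1 -3.5] T [-0.59  1.27  0.03] gap 0.0175 g 61.7
```

```bash
for i in 1 2; do python3 -m jog '[[1,-0.0188,0.016,-0.0305,0],[1,-0.0188,0.016,-0.0305,0],[1,-0.0188,0.016,-0.0305,0],[1,-0.0188,0.016,-0.0305,0],[1,-0.0188,0.016,-0.0305,0]]'>/dev/null;python3 st.py; done
```

```text
t 18.45 tcp [0.1868 0.0032 0.5015] tx [-0.604  0.065 -0.794] ty [-0.234  0.939  0.254] tz [ 0.762  0.339 -0.552] 
 j [ 2.151 -0.827 -0.419  2.217 -0.967  2.167] F [-1.7 -0.8 -5.6] T [-0.58  1.48  0.06] gap 0.0175 g 61.7
t 18.87 tcp [0.1382 0.0164 0.6124] tx [-0.623  0.056 -0.78 ] ty [-0.227  0.941  0.25 ] tz [ 0.748  0.333 -0.574] 
 j [ 1.593 -0.862 -0.069  1.86  -0.857  1.251] F [-0.6  0.2 -4.7] T [-0.64  1.41 -0.03] gap 0.0176 g 61.6
```

```bash
for i in 1 2; do python3 -m jog '[[1,-0.02,0.022,-0.027,0],[1,-0.02,0.022,-0.027,0],[1,-0.02,0.022,-0.027,0],[1,-0.02,0.022,-0.027,0],[1,-0.02,0.022,-0.027,0]]'>/dev/null;python3 st.py; done
```

```text
t 19.28 tcp [0.0801 0.0628 0.7758] tx [-0.625  0.058 -0.778] ty [-0.223  0.943  0.249] tz [ 0.748  0.329 -0.577] 
 j [ 0.841 -0.7    0.471  1.831 -0.345  0.566] F [-0.8 -0.3 -1.9] T [-0.56  1.19 -0.01] gap 0.0175 g 61.6
t 19.7 tcp [0.0255 0.1058 0.8621] tx [-0.636  0.048 -0.77 ] ty [-0.216  0.947  0.238] tz [ 0.741  0.318 -0.591] 
 j [ 0.363 -0.393  1.252  2.279  0.034  0.274] F [-0.5 -2.4 -5.1] T [-0.67  1.31 -0.07] gap 0.0176 g 61.5
```

```bash
python3 -m jog '[[1,0,0.0275,0.028,0],[1,0,0.0275,0.028,0],[1,0,0.0275,0.028,0],[1,0,0.0275,0.028,0]]'>/dev/null;python3 st.py; for i in 1 2; do python3 -m jog '[[1,-0.0216,-0.01,0.0326,0],[1,-0.0216,-0.01,0.0326,0],[1,-0.0216,-0.01,0.0326,0],[1,-0.0216,-0.01,0.0326,0],[1,-0.0216,-0.01,0.0326,0]]'>/dev/null;python3 st.py; done
```

```text
t 20.03 tcp [0.062  0.2104 0.8267] tx [-0.643  0.043 -0.764] ty [-0.213  0.949  0.233] tz [ 0.735  0.313 -0.601] 
 j [-0.244 -0.515  0.973  2.244  0.502 -0.13 ] F [-1.5 -0.6 -4.2] T [-0.56  1.38  0.04] gap 0.0175 g 61.8
t 20.45 tcp [0.2284 0.1941 0.7958] tx [-0.639  0.039 -0.768] ty [-0.218  0.948  0.23 ] tz [ 0.738  0.315 -0.597] 
 j [-0.841 -0.458  0.717  2.338  0.862 -0.764] F [-1.9  4.4 -6.7] T [-0.25  1.63  0.5 ] gap 0.0176 g 61.7
t 20.87 tcp [0.2897 0.1265 0.7501] tx [-0.671  0.027 -0.741] ty [-0.225  0.945  0.238] tz [ 0.707  0.326 -0.628] 
 j [-0.71  -0.455  0.456  2.005  0.786 -0.631] F [-1.3 -0.3 -4.5] T [-0.66  1.34 -0.01] gap 0.0176 g 61.7
```

```bash
python3 -m jog '[[1,-0.023,-0.0064,0.0327,0],[1,-0.023,-0.0064,0.0327,0],[1,-0.023,-0.0064,0.0327,0],[1,-0.023,-0.0064,0.0327,0],[1,-0.023,-0.0064,0.0327,0]]'>/dev/null;python3 st.py; python3 foot.py -.11 -.02 .3
```

```text
t 21.28 tcp [0.4459 0.1481 0.7248] tx [-0.678 -0.001 -0.735] ty [-0.249  0.941  0.228] tz [ 0.691  0.338 -0.638] 
 j [-0.123 -0.32   0.299  1.399  0.433 -0.093] F [-0.3 -1.5 -2.6] T [-0.63  1.11 -0.08] gap 0.0178 g 61.6
t 21.28 b [-0.    -0.212  0.977] foot-mouth [-0.1236  0.02    0.5479] top-mouth [-0.1237 -0.0117  0.6945] tool d [ 0.173  -0.0976  0.1541] n 6.3 tz [ 0.691  0.338 -0.638] F [-0.3 -1.5 -2.6]
```

```bash
python3 -m jog '[[1,0.0277,-0.0156,0.0247,0],[1,0.0277,-0.0156,0.0247,0],[1,0.0277,-0.0156,0.0247,0],[1,0.0277,-0.0156,0.0247,0],[1,0.0277,-0.0156,0.0247,0]]'>/dev/null;python3 st.py; python3 foot.py -.11 -.02 .12
```

```text
t 21.7 tcp [0.4553 0.1146 0.5227] tx [-0.681  0.001 -0.732] ty [-0.246  0.942  0.23 ] tz [ 0.689  0.337 -0.641] 
 j [-0.25  -0.493 -0.328  0.997  0.52  -0.195] F [ 1.   0.  -3.2] T [-0.54  1.06 -0.05] gap 0.0177 g 61.6
t 21.7 b [ 0.003 -0.212  0.977] foot-mouth [-0.1145 -0.0134  0.3459] top-mouth [-0.114  -0.0452  0.4924] tool d [ 0.1622 -0.0593  0.1457] n 5.6 tz [ 0.689  0.337 -0.641] F [ 1.   0.  -3.2]
```

```bash
python3 -m jog '[[1,0.027,-0.01,0.0243,0],[1,0.027,-0.01,0.0243,0],[1,0.027,-0.01,0.0243,0],[1,0.027,-0.01,0.0243,0],[1,0.027,-0.01,0.0243,0]]'>/dev/null; python3 -m jog '[[1,0.027,-0.01,0.0243,0],[1,0,0,0,0],[1,0,0,0,0]]'>/dev/null; python3 st.py; python3 foot.py -.08 -.02 .03; python3 barview.py v5
```

```text
t 22.37 tcp [0.4581 0.1087 0.2954] tx [-0.686  0.003 -0.727] ty [-0.244  0.941  0.235] tz [ 0.685  0.339 -0.645] 
 j [-0.271 -0.493 -0.879  0.462  0.535 -0.211] F [ 1.1  0.5 -1.9] T [-0.55  0.98 -0.06] gap 0.0176 g 61.6
t 22.37 b [ 0.01  -0.215  0.977] foot-mouth [-0.1124 -0.0189  0.1186] top-mouth [-0.1109 -0.0512  0.2651] tool d [ 0.0422 -0.0297  0.079 ] n 2.4 tz [ 0.685  0.339 -0.645] F [ 1.1  0.5 -1.9]
{'side': (218, 67), 'scene': (241, 142)}
```

View pics/v5.png

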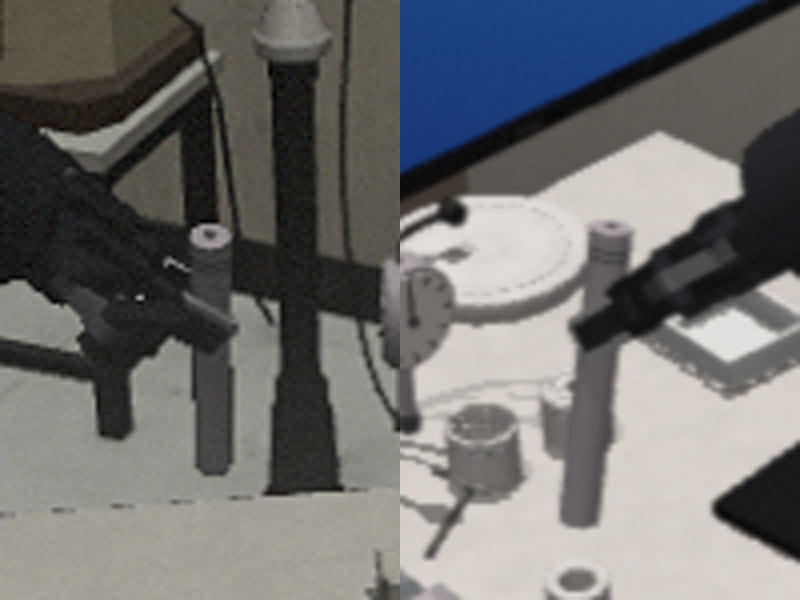

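```bash
python3 axis.py v5 210 237 214.5 464 612 229 580.5 520; python3 - <<'E'
from h import *
import pickle
cs=pickle.load(open("v5.pkl","rb"));off=pickle.load(open("v5o.pkl","rb"));S,C=cs["side"],cs["scene"]
o=off;print("foot",cross(ray(S,(o["side"][0]+214.5/4-.4,o["side"][1]+464/4-.4)),ray(C,(o["scene"][0]+180.5/4-.4,o["scene"][1]+520/4-.4))))
E
```

```text
b [ 0.028 -0.21   0.977] lean 12.3 top [0.4654 0.0997 0.342 ] [0.0025 0.0025] foot [0.4612 0.1313 0.1955]
grasp [0.4574 0.105  0.3097] s(top-based) 0.117 b in tool [-0.74   0.018 -0.673] alpha 132.3
foot (array([0.46040365, 0.13315521, 0.19731473]), [np.float64(0.0034816497587251464), np.float64(0.0034816497587252587)])
```

```bash
python3 -c "
import numpy as np;np.save('bt.npy',[-.74,.018,-.673]);np.save('s.npy',.115)"; python3 foot.py -.045 0 .015
```

```text
t 22.47 b [ 0.028 -0.21   0.977] foot-mouth [-0.1098 -0.0194  0.1223] top-mouth [-0.1056 -0.0509  0.2689] tool d [ 0.0353 -0.0222  0.1197] n 3.2 tz [ 0.695  0.337 -0.636] F [ 0.2 -0.3 -2.4]
```

```bash
python3 -m jog '[[1,0.0088,-0.0055,0.03,0],[1,0.0088,-0.0055,0.03,0],[1,0.0088,-0.0055,0.03,0],[1,0.0088,-0.0055,0.03,0],[1,0,0,0,0]]'>/dev/null; python3 -m jog '[[1,0,0,0,0]]'>/dev/null; python3 foot.py -.0 0 .008; sed -i 's/u,v=proj(cs\[n\],g)/u,v=proj(cs[n],np.array([.55,.145,.12]))/' barview.py; python3 barview.py v6
```

```text
t 22.97 b [ 0.033 -0.212  0.977] foot-mouth [-0.0456  0.0015  0.012 ] top-mouth [-0.0406 -0.0303  0.1585] tool d [-0.028  -0.0136  0.0335] n 1.1 tz [ 0.691  0.339 -0.639] F [-0.5  0.2 -3.4]
{'side': (262, 133), 'scene': (202, 208)}
```

View pics/v6.png

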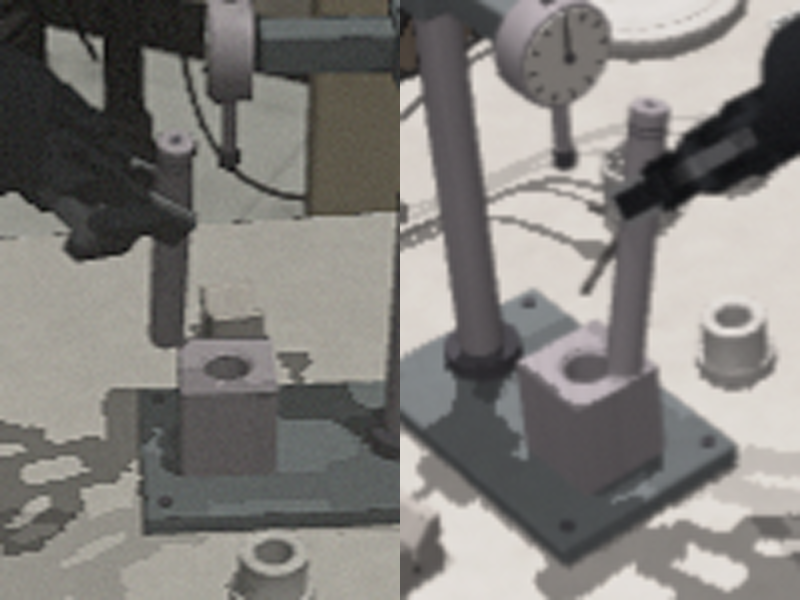

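```bash
python3 axis.py v6 178 139 166 338 651 106 626 372; cat > pt.py <<'E'
import sys,pickle
from h import *
n=sys.argv[1];v=[float(x) for x in sys.argv[2:]];cs=pickle.load(open(n+".pkl","rb"));o=pickle.load(open(n+"o.pkl","rb"))
for i in range(0,len(v),4):
    x,y,X,Y=v[i:i+4]; r=cross(ray(cs["side"],(o["side"][0]+x/4-.4,o["side"][1]+y/4-.4)),ray(cs["scene"],(o["scene"][0]+(X-400)/4-.4,o["scene"][1]+Y/4-.4))); print(r[0].round(4),np.round(r[1],4))
E
python3 pt.py v6 166 338 626 372 228 367 588 367 230 160 565 158
```

```text
b [ 0.034 -0.225  0.974] lean 13.1 top [0.5339 0.1182 0.2401] [0.0012 0.0012] foot [0.5287 0.1519 0.0941]
grasp [0.5223 0.1253 0.2018] s(top-based) 0.1107 b in tool [-0.741  0.003 -0.671] alpha 132.1
[0.5287 0.1521 0.0927] [0.0011 0.0011]
[0.5641 0.1497 0.0726] [0.0002 0.0002]
[0.5645 0.1497 0.2086] [0.0001 0.0001]
```

```bash
cat > foot.py <<'E'
import sys
from h import *
from scipy.spatial.transform import Rotation as R
s=env.get_state();q=np.array(s["orientation"]);M=R.from_quat(q[[1,2,3,0]]).as_matrix()
F=np.load("ft.npy"); b=M@F[1]; f=np.array(s["tcp_pos"])+M@F[0]
m=np.array([.564,.1495,.0735]); t=m+np.array([float(v) for v in sys.argv[1:4]]); v=M.T@(t-f)
print("t",round(float(s["clock"]),2),"b",b.round(3),"foot-mouth",(f-m).round(4),"tool d",v.round(4),"tz",M[:,2].round(3),"F",np.round(s["wrist_force"],1),"T",np.round(s["ft_torque"],2),"g",np.round(s["grip_force"],0))
E
python3 - <<'E'
from h import *
from scipy.spatial.transform import Rotation as R
s=env.get_state();q=np.array(s["orientation"]);M=R.from_quat(q[[1,2,3,0]]).as_matrix()
b=np.array([.034,-.222,.974]);b/=np.linalg.norm(b)
np.save("ft.npy",[M.T@(np.array([.5287,.152,.0935])-s["tcp_pos"]),M.T@b])
E
python3 foot.py 0 .002 .007
```

```text
t 23.07 b [ 0.034 -0.222  0.974] foot-mouth [-0.0353  0.0025  0.02  ] tool d [-0.0143 -0.0122  0.0326] tz [ 0.694  0.338 -0.636] F [ 0.2 -0.3 -2.7] T [-0.56  1.1  -0.02] g 61.0
```

```bash
python3 -m jog '[[1,-0.0048,-0.0041,0.0109,0],[1,-0.0048,-0.0041,0.0109,0],[1,-0.0048,-0.0041,0.0109,0],[1,0,0,0,0],[1,0,0,0,0]]'>/dev/null; python3 foot.py 0 .002 -.006; python3 barview.py v7
```

```text
t 23.48 b [ 0.034 -0.222  0.974] foot-mouth [-0.001   0.0018  0.0063] tool d [ 0.0084 -0.0029  0.0086] tz [ 0.694  0.337 -0.636] F [-0.1 -0.5 -2.1] T [-0.59  1.15  0.02] g 62.0
{'side': (262, 133), 'scene': (202, 208)}
```

View pics/v7.png

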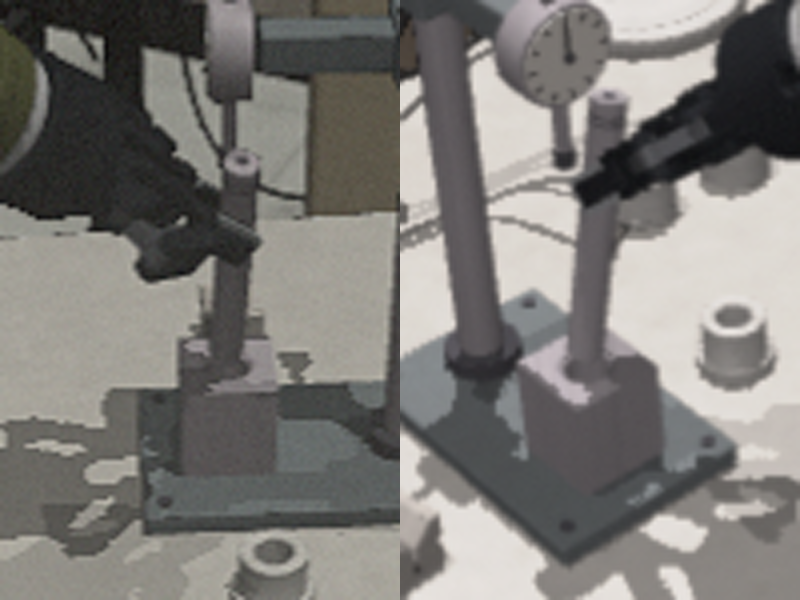

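```bash
python3 -m jog '[[1,0.0034,-0.0012,0.0034,0],[1,0.0034,-0.0012,0.0034,0],[1,0,0,0,0]]'>/dev/null; python3 foot.py 0 .0015 -.010; python3 -m jog '[[1,0.0022,-0.0008,0.0022,0],[1,0.0022,-0.0008,0.0022,0],[1,0,0,0,0]]'>/dev/null; python3 foot.py 0 .0015 -.016
```

```text
t 23.83 b [ 0.041 -0.223  0.974] foot-mouth [-0.0039  0.0024 -0.0084] tool d [-0.0014 -0.0022  0.0034] tz [ 0.69   0.338 -0.641] F [-0.4  0.9 -3.6] T [-0.64  1.04 -0.05] g 62.0
t 24.08 b [ 0.041 -0.223  0.974] foot-mouth [-0.003   0.0025 -0.0147] tool d [-0.0011 -0.002   0.0026] tz [ 0.69   0.338 -0.641] F [-0.4 -0.1 -3.6] T [-0.58  1.17  0.01] g 62.0
```

```bash
cat > plan.py <<'E'
import sys
from h import *
from scipy.spatial.transform import Rotation as R
# args: turn_deg fx fy fz nrows : shift+turn to bring foot to target after total turn
s=env.get_state();q=np.array(s["orientation"]);M=R.from_quat(q[[1,2,3,0]]).as_matrix()
F=np.load("ft.npy"); psi,x,y,z=[float(v) for v in sys.argv[1:5]]
M2=M@R.from_euler("z",psi,degrees=True).as_matrix(); m=np.array([.564,.1495,.0735])
p=m+[x,y,z]-M2@F[0]; d=p-np.array(s["tcp_pos"])
print("start-frame shift",(M.T@d).round(4),"end-frame",(M2.T@d).round(4),"b after",(M2@F[1]).round(3),"ft",F[0].round(4))
E
python3 plan.py -5 0 .0015 -.018;python3 plan.py -8 0 .0015 -.024
```

```text
start-frame shift [0.0008 0.0041 0.0038] end-frame [0.0004 0.0042 0.0038] b after [ 0.023 -0.162  0.986] ft [ 0.0755 -0.0013  0.0743]
start-frame shift [0.0057 0.0067 0.0077] end-frame [0.0047 0.0074 0.0077] b after [ 0.01  -0.126  0.992] ft [ 0.0755 -0.0013  0.0743]
```

```bash
python3 -m jog '[[1,0.0004,0.002,0.0019,-2.5],[1,0.0004,0.002,0.0019,-2.5],[1,0,0,0,0]]'>/dev/null; python3 foot.py 0 .0015 -.018;python3 plan.py -3 0 .0015 -.024
```

```text
t 24.33 b [ 0.022 -0.162  0.987] foot-mouth [ 0.0002  0.0017 -0.0175] tool d [ 0.0005 -0.0002  0.0001] tz [ 0.69   0.339 -0.64 ] F [ 0.3 -0.1 -2.8] T [-0.54  1.16  0.  ] g 62.0
start-frame shift [0.0052 0.0027 0.0039] end-frame [0.005  0.003  0.0039] b after [ 0.01  -0.126  0.992] ft [ 0.0755 -0.0013  0.0743]
```

```bash
python3 -m jog '[[1,0.0026,0.0014,0.002,-1.5],[1,0.0026,0.0014,0.002,-1.5],[1,0,0,0,0]]'>/dev/null; python3 foot.py 0 .0015 -.026;python3 plan.py -4 0 .0015 -.030
```

```text
t 24.58 b [ 0.01  -0.125  0.992] foot-mouth [-0.0004  0.0013 -0.0246] tool d [ 0.0008 -0.0001  0.0013] tz [ 0.689  0.338 -0.641] F [-0.6  0.5 -3.7] T [-0.42  1.1   0.11] g 62.0
start-frame shift [0.0041 0.0046 0.0038] end-frame [0.0037 0.0049 0.0038] b after [-0.009 -0.077  0.997] ft [ 0.0755 -0.0013  0.0743]
```

```bash
python3 -m jog '[[1,0.0023,-0.0006,0.0025,0],[1,0.0023,-0.0006,0.0025,0],[1,0,0,0,0]]'>/dev/null; python3 foot.py 0 .0015 -.031;python3 plan.py -4 0 .001 -.034
```

```text
t 24.83 b [ 0.013 -0.128  0.992] foot-mouth [ 0.0014  0.002  -0.0304] tool d [ 0.0014 -0.0001 -0.0007] tz [ 0.688  0.34  -0.641] F [-2.5  4.3 -1.9] T [0.35 1.39 0.84] g 62.0
start-frame shift [0.004  0.0043 0.001 ] end-frame [0.0037 0.0046 0.001 ] b after [-0.006 -0.08   0.997] ft [ 0.0755 -0.0013  0.0743]
```

Slight wall contact on +y side; straighten now.

```bash
python3 -m jog '[[1,0.002,0.0022,0.0005,-2],[1,0.002,0.0022,0.0005,-2],[1,0,0,0,0]]'>/dev/null; python3 foot.py 0 .001 -.034;python3 plan.py -4 0 .0005 -.039
```

```text
t 25.08 b [-0.004 -0.077  0.997] foot-mouth [ 0.0022  0.0007 -0.0318] tool d [0.003 0.001 0.   ] tz [ 0.685  0.34  -0.644] F [-3.1  3.3 -1.3] T [0.29 1.48 0.72] g 62.0
start-frame shift [0.0071 0.0054 0.0031] end-frame [0.0067 0.0059 0.0031] b after [-0.025 -0.03   0.999] ft [ 0.0755 -0.0013  0.0743]
```

```bash
python3 plan.py -5 -.001 .001 -.038
```

```text
start-frame shift [0.007  0.0076 0.0019] end-frame [0.0063 0.0082 0.0019] b after [-0.031 -0.019  0.999] ft [ 0.0755 -0.0013  0.0743]
```

```bash
python3 -m jog '[[1,0.0022,0.0026,0.0006,-1.7],[1,0.0022,0.0026,0.0006,-1.7],[1,0.0022,0.0026,0.0006,-1.7],[1,0,0,0,0]]'>/dev/null; python3 foot.py 0 .0 -.045;python3 plan.py -1 -.001 0 -.045; python3 st.py
```

```text
t 25.42 b [-0.025 -0.015  1.   ] foot-mouth [ 0.003  -0.0004 -0.0347] tool d [0.0095 0.0015 0.0048] tz [ 0.681  0.338 -0.649] F [-1.5  1.2 -2.6] T [-0.32  1.48  0.26] g 62.0
start-frame shift [0.0101 0.0033 0.0041] end-frame [0.01   0.0035 0.0041] b after [-0.031 -0.003  1.   ] ft [ 0.0755 -0.0013  0.0743]
t 25.42 tcp [0.5601 0.1462 0.1445] tx [-0.586 -0.279 -0.761] ty [-0.438  0.899  0.008] tz [ 0.681  0.338 -0.649] 
 j [-0.088 -0.006 -1.027 -0.235  0.408 -0.367] F [-1.5  1.2 -2.6] T [-0.32  1.48  0.26] gap 0.0175 g 61.9
```

```bash
python3 -m jog '[[1,0.0033,0.0008,0.0016,0],[1,0.0033,0.0008,0.0016,0],[1,0.0033,0.0008,0.0016,0],[1,0,0,0,0]]'>/dev/null; python3 foot.py -0.001 .0 -.045; python3 foot.py -.001 0 -.05
```

```text
t 25.75 b [-0.017 -0.014  1.   ] foot-mouth [ 0.0036  0.0005 -0.0419] tool d [ 0.0052  0.0016 -0.0012] tz [ 0.676  0.339 -0.654] F [-3.   1.3 -2.7] T [-0.35  1.68  0.35] g 62.0
t 25.75 b [-0.017 -0.014  1.   ] foot-mouth [ 0.0036  0.0005 -0.0419] tool d [0.009  0.0015 0.002 ] tz [ 0.676  0.339 -0.654] F [-3.   1.3 -2.7] T [-0.35  1.68  0.35] g 62.0
```

```bash
python3 -m jog '[[1,0.0035,0.0005,0.0007,0],[1,0.0035,0.0005,0.0007,0],[1,0.0035,0.0005,0.0007,0],[1,0,0,0,0]]'>/dev/null; python3 foot.py -.001 .0 -.05; python3 foot.py -.001 0 -.056
```

```text
t 26.08 b [-0.011 -0.013  1.   ] foot-mouth [ 0.0028 -0.0002 -0.0469] tool d [ 0.0045  0.0018 -0.0004] tz [ 0.671  0.341 -0.659] F [-2.4  3.9 -2.9] T [0.12 1.59 0.68] g 62.0
t 26.08 b [-0.011 -0.013  1.   ] foot-mouth [ 0.0028 -0.0002 -0.0469] tool d [0.009  0.0018 0.0035] tz [ 0.671  0.341 -0.659] F [-2.4  3.9 -2.9] T [0.12 1.59 0.68] g 62.0
```

```bash
python3 -m jog '[[1,0.003,0.0012,0.0012,0],[1,0.003,0.0012,0.0012,0],[1,0.003,0.0012,0.0012,0],[1,0,0,0,0]]'>/dev/null; python3 foot.py -.0 .001 -.058; python3 -m jog '[[1,0.002,0.0004,0.0009,0],[1,0.002,0.0004,0.0009,0],[1,0,0,0,0]]'>/dev/null; python3 foot.py -.0 .001 -.060;
```

```text
t 26.42 b [-0.005 -0.011  1.   ] foot-mouth [ 0.0028  0.0007 -0.0526] tool d [0.0056 0.0015 0.0018] tz [ 0.666  0.339 -0.664] F [-1.6  1.  -3.7] T [-0.41  1.47  0.22] g 62.0
t 26.67 b [-0.002 -0.01   1.   ] foot-mouth [ 0.0028  0.0009 -0.0554] tool d [0.0051 0.0012 0.0012] tz [ 0.664  0.34  -0.666] F [-3.1  0.3 -2.5] T [-0.47  1.51  0.27] g 62.0
```

Nearly on the floor; creep until the vertical force rises.

```bash
for i in 1 2 3; do python3 -m jog '[[1,0.0018,0.0004,0.0008,0],[1,0,0,0,0]]'>/dev/null; python3 foot.py -.0 .001 -.060; done
```

```text
t 26.83 b [-0.001 -0.01   1.   ] foot-mouth [ 0.0028  0.0011 -0.0566] tool d [0.0043 0.0011 0.0004] tz [ 0.663  0.34  -0.667] F [-2.6  0.4 -2.2] T [-0.52  1.57  0.12] g 62.0
t 27.0 b [ 0.001 -0.01   1.   ] foot-mouth [ 0.0027  0.0013 -0.0579] tool d [ 0.0033  0.0009 -0.0005] tz [ 0.662  0.34  -0.668] F [-3.2  0.4 -2.2] T [-0.51  1.54  0.23] g 62.0
t 27.17 b [ 0.002 -0.01   1.   ] foot-mouth [ 0.0027  0.0016 -0.0591] tool d [ 0.0024  0.0007 -0.0014] tz [ 0.661  0.341 -0.669] F [-3.6 -0.2 -2.6] T [-0.42  1.51  0.27] g 62.0
```

```bash
for i in 1 2 3 4; do python3 -m jog '[[1,0.0016,0.0002,0.0008,0],[1,0,0,0,0]]'>/dev/null; python3 foot.py -.0 .001 -.060; done
```

```text
t 27.33 b [ 0.003 -0.01   1.   ] foot-mouth [ 0.0027  0.0016 -0.0604] tool d [ 0.0015  0.0007 -0.0023] tz [ 0.66   0.341 -0.669] F [-5.  -0.3 -0.8] T [-0.43  1.62  0.35] g 62.0
t 27.5 b [ 0.003 -0.01   1.   ] foot-mouth [ 0.0031  0.0018 -0.0611] tool d [ 0.0013  0.0007 -0.0031] tz [ 0.66   0.342 -0.669] F [-7.5 -0.   2.6] T [-0.26  1.55  0.44] g 63.0
t 27.67 b [ 0.002 -0.011  1.   ] foot-mouth [ 0.004   0.0021 -0.0611] tool d [ 0.0019  0.0008 -0.0038] tz [ 0.66   0.343 -0.668] F [-13.8  -2.1  11. ] T [0.1  1.5  0.64] g 64.0
t 27.83 b [ 0.001 -0.011  1.   ] foot-mouth [ 0.0049  0.0024 -0.0613] tool d [ 0.0024  0.0009 -0.0046] tz [ 0.661  0.344 -0.667] F [-15.2  -1.4  13.5] T [0.34 1.1  0.84] g 65.0
```

```bash
python3 -m jog '[[1,-0.0014,-0.0003,-0.0012,0],[1,0.0008,0,-0.001,0],[1,0,0,0,0]]' 20 >/dev/null; python3 foot.py 0 0 -.06;  python3 -m jog '[[0.3,0,0,0,0],[0.1,0,0,0,0],[0,0,0,0,0],[0,0,0,0,0]]' >/dev/null; python3 foot.py 0 0 -.06; python3 st.py
```

```text
t 28.08 b [ 0.004 -0.009  1.   ] foot-mouth [ 0.0031  0.0007 -0.0612] tool d [ 0.0012  0.0008 -0.0031] tz [ 0.659  0.341 -0.67 ] F [-3.3  1.5 -1.1] T [-0.09  1.16  0.36] g 63.0
t 28.42 b [ 0.003 -0.009  1.   ] foot-mouth [ 0.0039  0.0002 -0.0609] tool d [ 0.0018  0.0015 -0.0032] tz [ 0.66  0.34 -0.67] F [ 0.8  0.3 -0.2] T [-0.32  0.64 -0.01] g 0.0
t 28.42 tcp [0.5639 0.1474 0.1185] tx [-0.605 -0.289 -0.742] ty [-0.446  0.895  0.015] tz [ 0.66  0.34 -0.67] 
 j [-0.084  0.06  -1.025 -0.268  0.405 -0.377] F [ 0.8  0.3 -0.2] T [-0.32  0.64 -0.01] gap 0.0429 g 0.0
```

```bash
for i in 1 2; do python3 -m jog '[[0,0,0,-0.012,0],[0,0,0,-0.012,0]]' >/dev/null; python3 st.py; done
```

```text
t 28.58 tcp [0.5486 0.1393 0.1347] tx [-0.608 -0.29  -0.739] ty [-0.447  0.894  0.017] tz [ 0.656  0.341 -0.673] 
 j [-0.11  -0.011 -1.026 -0.184  0.424 -0.4  ] F [ 0.3 -0.4  0.3] T [-0.32  0.6  -0.04] gap 0.0426 g 0.0
t 28.75 tcp [0.5335 0.1309 0.1521] tx [-0.607 -0.29  -0.74 ] ty [-0.447  0.894  0.017] tz [ 0.657  0.341 -0.673] 
 j [-0.14  -0.085 -1.027 -0.102  0.444 -0.424] F [-0.1 -1.1 -0.4] T [-0.27  0.6  -0.02] gap 0.0426 g 0.0
```

Retreat is clean; continue, then check the bar numerically in the cameras.

```bash
python3 -m jog '[[0,0,0,-0.025,0],[0,0,0,-0.03,0],[0,0,0,-0.03,0],[0,0,0,0,0],[0,0,0,0,0]]' >/dev/null; python3 st.py
python3 - <<'E'
from h import *
import pickle
a=pickle.load(open("v6.pkl","rb"))
for n in("side","scene"):
    c=env.read_camera(n); save(c,"fin_"+n+".png")
    ref=a[n]["img"].astype(int); g=c["img"].astype(int)
    # expected upright bar (model) projections, and bar width profile from the change against the earlier picture
    for z in(.085,.11,.13,.15,.163,.17,.175):
        u,v=proj(c,[.564,.1495,z]); r=int(round(v)); x0=int(round(u))-14
        dif=np.abs(g[r,x0:x0+29]-ref[r,x0:x0+29]).sum(1)>45
        i=np.flatnonzero(dif); print(n,z,"u",u.round(1),"changed",(x0+i.min(),x0+i.max(),len(i)) if len(i) else None)
E
```

```text
t 29.17 tcp [0.4786 0.1011 0.2111] tx [-0.604 -0.29  -0.742] ty [-0.446  0.895  0.013] tz [ 0.66   0.339 -0.67 ] 
 j [-0.271 -0.331 -0.998  0.22   0.527 -0.535] F [0.6 0.2 0.2] T [-0.29  0.62 -0.01] gap 0.0431 g 0.0
side 0.085 u 318.5 changed (np.int64(307), np.int64(322), 16)
side 0.11 u 318.6 changed (np.int64(305), np.int64(322), 13)
side 0.13 u 318.6 changed (np.int64(305), np.int64(323), 14)
side 0.15 u 318.7 changed (np.int64(305), np.int64(323), 15)
side 0.163 u 318.7 changed (np.int64(305), np.int64(322), 13)
side 0.17 u 318.8 changed (np.int64(305), np.int64(311), 7)
side 0.175 u 318.8 changed (np.int64(305), np.int64(311), 7)
scene 0.085 u 248.2 changed (np.int64(243), np.int64(262), 19)
scene 0.11 u 247.2 changed (np.int64(242), np.int64(261), 18)
scene 0.13 u 246.4 changed (np.int64(241), np.int64(260), 16)
scene 0.15 u 245.6 changed (np.int64(239), np.int64(260), 17)
scene 0.163 u 245.0 changed (np.int64(240), np.int64(258), 11)
scene 0.17 u 244.7 changed (np.int64(241), np.int64(259), 10)
scene 0.175 u 244.5 changed (np.int64(257), np.int64(259), 3)
```

```bash
python3 -c "
from workcell import env
print(env.hand_in())"
```

```text
the job is handed in; nothing more can be done
None
```

I loaded the bar into the socket and handed the job in at about 29 s. It stands upright under the indicator with the gripper open and clear. I checked the upright stance only by comparing camera pixels after release, and `env.hand_in()` gave no verdict.

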